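# Unlock the carver's tool chest

## Task

Unlock the grey tool chest: turn its left dial (as the robot sees it) to 3 and its right dial to 7. The lock is worn, so each dial may really catch up to three quarters of a division before or after its number: turn slowly, feel for the catch and never force a dial or tug at the shackle while it is locked. Then draw the U-shaped shackle straight up out of the lid, set it down in the wooden tray and leave everything else where it lies.

Things in the scene. Friction and masses are not known exactly. Their poses are not given: they have to be found in the camera images.
- chest: Fixed grey steel tool chest, 220 (x) x 320 (y) x 115 mm high. Origin: centre of its underside; at yaw 0 x points away from the robot, y left. Its lid carries two number plates (discs, radius 46, 3 mm thick) at x 0, y +105 (left) and -105 mm (right). Between them at x 0, y +28 and -28 are two slots, 14 x 16 mm, for the shackle's legs. Inside, a sprung bolt per dial holds one leg.
- dial_left (a joint): Angle (rad) of the left dial, counter-clockwise seen from above. Numbers 0 to 9 stand 0.628 rad apart, counter-clockwise; number = angle / 0.628: 0 at chest +x, 3 at 1.885. It starts 0.7 to 1.0 rad below 3, so turn it counter-clockwise. The true catch lies within 0.45 rad of 1.885, either side.
- dial_left_grip (a point): Point on the left dial's axis, 30 mm above the lid, to grip it at. The dial has a straight upright grip bar 44 mm long, 12 mm thick, its top 39 mm above the lid, on a round skirt of radius 24 mm (top 6 mm above the lid). The point turns with the dial: its x axis runs along the bar to the dial's nose, a small white tab on the skirt.
- dial_right (a joint): Angle (rad) of the right dial, counted as for the left one: number = angle / 0.628, 7 at 4.398. It starts 0.7 to 1.0 rad above 7, so turn it clockwise. The true catch lies within 0.45 rad of 4.398, either side.
- dial_right_grip (a point): The same on the right dial, which has the same shape. Feel of both: a dial turns freely (under 0.1 N m) until its notch meets the bolt, which drops in by itself and frees that leg. Then the dial catches and resists more turning like a stiff spring, about 4 N m/rad. Over 15 N on the bolt (about 0.25 N m) is forcing it. Let go, it stays caught.
- shackle: Loose U-shaped steel shackle, 0.2 kg, standing legs down in the lid. Origin: between the feet of its legs, at start 81 mm above the chest's origin (34 mm below the lid); axes as the chest's. Legs 10 (x) x 12 (y) mm at y +28 and -28 mm, 68 mm long under the bar, about 2 mm of play in the slots. While locked it lifts only 2 mm; over 25 N between it and a bolt is tugging it.
- shackle_bar (a point): Middle of the shackle's level cross bar, 74 mm above the shackle's origin, at start 40 mm above the lid. The bar is 68 mm long (along the shackle's y), 10 mm thick (x) and 12 mm high.
- tray: Fixed open wooden tray, 170 (x) x 200 (y) x 35 mm high, walls and floor 5 mm. Origin: centre of its underside. The whetstone lies in it along its +y wall; the rest is empty.
- whetstone: Loose grey whetstone 110 x 32 x 20 mm in the tray, centred about 70 mm to the tray's +y. Origin: centre of its underside.
- chest_chisel: Loose steel chisel, 180 mm long, 14 mm wide, 12 mm high, lying on the chest's lid along its far edge (chest x +88 mm). Origin: middle of its underside.
- flat_chisel: Loose chisel 200 mm long on the table at the robot's left. Origin: middle of its underside.
- mallet: Loose wooden mallet lying on the table beyond the chest and tray: head 110 mm long, 76 mm thick, handle 220 mm. Origin: under the head.
- figure: Small loose carved stone figure, 135 mm tall, 68 mm wide, standing beyond the chest and tray. Origin: centre of its foot.
- brush: Loose flat dusting brush, 180 mm long, on the table at the robot's right. Origin: on its underside where the handle meets the metal band.
- beaker: Loose white cup, 72 mm wide, 95 mm tall, beyond the chest and tray. Origin: centre of its foot.
Things that resemble listed ones, but are neither listed nor needed, are in the scene too. There is more than one size of the shackle; the one meant has the size given above.

How it is judged:
By the outcome, as a careful person would: the job done as asked, in the order asked, and still so for the second after the job is handed in, with the robot touching nothing.
It also fails if it takes over 72 s, if anything falls off the work surface, if the arm or the gripper's body presses on something with over 40 N, if the wrist force passes 120 N, or if a joint passes its speed limit or range.

## Robot

A 6-joint arm with a two-finger parallel gripper is mounted at the origin on the work surface. World frame = base frame: x ahead of the robot, y to its left, z up, the work surface at z = 0. Lengths are in m, angles in rad, forces in N, time in s.
With the tool pointing down it reaches from about 0.275 to 0.875 m from the base axis. Payload 12.5 kg.
Tool frame: the origin (TCP) lies on the centre line of the jaws, within the pads' length; the fingertips stand bot.nose_length ahead of it and the grasp point (between the pads) is the TCP (bot.nose_length is the distance from the TCP to the fingertips, in m); z points along the fingers, y is the line along which they close (so a half turn about z gives the same grasp; the last joint's range is limited). The gripper opens to 85 mm and grips with 20 to 120 N. Pads are 22 mm wide; open, the fingers measure 114 mm over their backs; the gripper's body (76 mm by 85 mm) begins 54 mm behind the grasp point. The pads swing forward as they close: fully open they stand 13 mm farther back than shut.
Start: joints at [1.09, 0.351, 1.652, -0, 1.139, -0.085], TCP at [0.212, 0.507, 0.25] pointing down, gripper open.
Joint ranges: [-2.75, 2.75], [-0.79, 2.1], [0.01, 2.65], [-1.57, 4.71], [0.07, 3.14], [-2.87, 2.87]. Speed limits (rad/s): [2.22, 2.22, 2.79, 3.14, 3.14, 3.14].

## Interface

Orientations are given as a unit quaternion [w, x, y, z].
In Python, from plant import sensors, get_image, camera_params, job_done, bot gives the robot as it stands.
- The arm moves only by the tool carry_out, never from a script. Its argument "deltas" is a list of rows, each an object of numbers: "tx", "ty", "tz": the shift along the tool's x, y, z in m; "yaw": the turn about the tool's z in rad; "grip": the opening, from 0 (shut) to 1 (fully open). In form: [{"tx": .., "ty": .., "tz": .., "yaw": .., "grip": ..}, ...]. A call has exactly 5 rows; each row shifts and turns the commanded pose from where the row before left it, along the tool's axes as they then stand; what a row does not reach is not made up. A row lasts 1/8 s, in which the tool goes at most 62.5 mm and 10.7 degrees, less where a joint would pass 70% of its speed; a pose out of reach is approached as far as the arm can. A call is refused whole if a number of a shift passes 0.0625 or a number of a turn 0.188, either way. A call with a gripper value outside its range is refused whole. The fingers move at their own pace and stop on an object; "newtons" is the grip in N (left out, the last holds). Time passes only in rows, so rows that do not move let the fingers close, or fill a call up. It gives the time, the measured TCP pose, the force, the opening and the grip force at its end, in the units of the state.
- sensors.get_obs(): the state, without advancing time (a new reading comes with each control period).
- get_image(name): name is "side" or "top" or "wrist"; returns the picture (480x640x3 uint8, blue, green, red); there is no depth.
- camera_params(name): a dict with "intrinsics" (3x3 intrinsics, pixels), "k1" (the pictures are not rectified: a ray, as slopes to the right and down, at radius r is drawn at 1 + k1 r^2 times it, then the intrinsics apply), "world_from_camera" (4x4, takes a point from camera to world coordinates). Camera axes: x right, y up, looking along -z (the intrinsics and any distortion apply to the point x, -y, -z); pixel columns grow to the right and rows downward; lengths in m; the calibration is good to about 2 mm. A picture is of the moment at which its call begins: read the wrist's pose just before it. camera_params takes no time and is no camera call; for the wrist camera it gives the pose at the moment of the call.
- job_done(): hands the job in; it is judged then, once.
The state is a dict: "time_s": time; "q": joint angles; "qd": joint speeds; "effort": joint torques, N m; "tool_pos": TCP position; "orientation": TCP orientation; "ft_force": force on the tool from outside, world axes, zero at the start; "moment": the same for the moment, N m; "gripper_width": finger opening in m; "finger_force": force on a finger pad.
Only numpy, scipy, OpenCV 4.12 (cv2) and the standard library are available. Lean on these libraries where they do the work, as an engineer would, in place of code of your own. Each camera call takes 0.05 s, during which the arm holds its last target. There are 200 camera calls.

## Working session

There is one attempt and no reset: what is moved stays moved. The work goes in short steps, Python scripts to look and compute and a tool call to move; the robot and the scene stay as the last step left them, time stands still between calls to the robot, and variables do not carry over. Pictures are saved under pics/ and viewed, at most 10 in all, crops included, and the job is handed in when it is done.

Besides the shell and the picture viewer there is one more tool, called after ">>>" by a JSON object that holds its "name" and its "arguments". carry_out: Moves the arm, as the interface text tells. Its arguments: {"type":"object","properties":{"deltas":{"type":"array"},"newtons":{"type":"number"}},"required":["deltas"]}

```bash
mkdir -p pics
python3 - <<'E'
from plant import sensors,get_image,camera_params,bot
import cv2
print(sensors.get_obs(), bot.nose_length)
for n in("top","side"):
    cv2.imwrite(f"pics/{n}0.png",get_image(n)); print(camera_params(n))
print(camera_params("wrist"))
E
```

```text
{'time_s': 0.0, 'q': array([ 1.09036965e+00,  3.51272922e-01,  1.65243715e+00, -3.43082896e-07,
        1.13910805e+00, -8.46062796e-02]), 'qd': array([ 0.00010901,  0.00021733, -0.0008278 ,  0.00075573, -0.00101121,
        0.00079352]), 'effort': array([ 1.44671496e-03, -5.06110203e+01, -2.91405487e+01, -3.79376411e-05,
        4.58165960e-03, -1.53192179e-06]), 'tool_pos': array([0.21189355, 0.50720071, 0.24973336]), 'orientation': array([-1.70663682e-04,  1.96620644e-01,  9.80479447e-01, -5.88484791e-04]), 'ft_force': array([ 0.15170046,  0.53868544, -0.11853421]), 'moment': array([-0.02421853,  0.04552205,  0.01150807]), 'finger_force': 0.0, 'gripper_width': 0.0854641395248623} 0.019
{'intrinsics': array([[460.53583099,   0.        , 315.62368073],
       [  0.        , 460.53583099, 240.07528032],
       [  0.        ,   0.        ,   1.        ]]), 'k1': 0.02620644981962722, 'world_from_camera': array([[ 0.02172238,  0.99561012, -0.09104184,  0.41096783],
       [-0.99943247,  0.02397007,  0.0236681 , -0.0099129 ],
       [ 0.02574647,  0.09047605,  0.99556577,  1.16651102],
 
[... 291 characters left out ...]
.84370828,  0.40730385, -0.34965685,  0.00855589],
       [-0.53673234,  0.65057907, -0.53727578, -0.82594044],
       [ 0.00864493,  0.64097617,  0.7675121 ,  1.23973569],
       [ 0.        ,  0.        ,  0.        ,  1.        ]])}
{'intrinsics': array([[378.73723564,   0.        , 316.86138778],
       [  0.        , 378.73723564, 242.19538418],
       [  0.        ,   0.        ,   1.        ]]), 'k1': 0.016122112256610564, 'world_from_camera': array([[ 0.38626676, -0.89134338, -0.2372867 ,  0.1514654 ],
       [ 0.92238573,  0.37281958,  0.1010452 ,  0.53262047],
       [-0.00160084, -0.25790026,  0.96617022,  0.37294092],
       [ 0.        ,  0.        ,  0.        ,  1.        ]])}
```

View pics/top0.png

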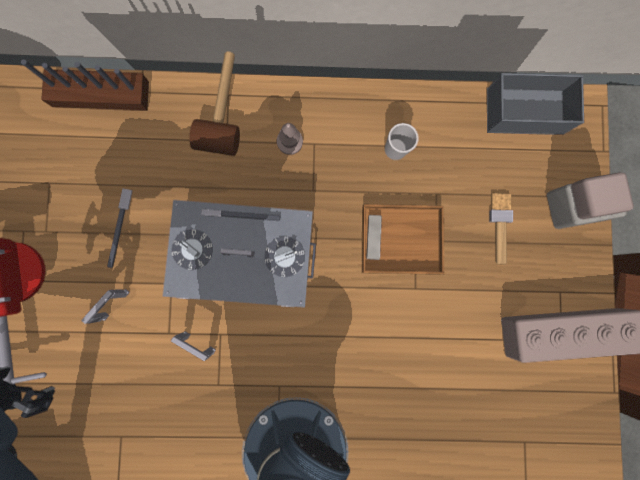

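View pics/side0.png

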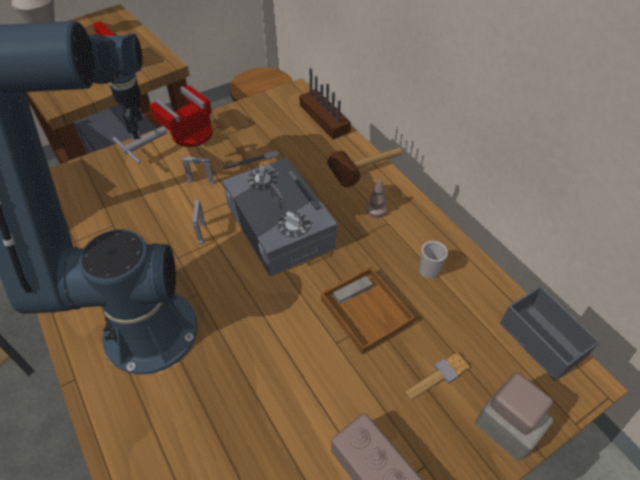

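The top view shows the chest with corners near (173,201), (313,208), (305,306) and (164,296). The dials are at about (192,249) and (286,256), with the shackle bar at (237,252). The tray spans (363..442, 206..272), with the whetstone at its left. I'll zoom in on the chest.

```bash
python3 - <<'E'
import cv2
im=cv2.imread("pics/top0.png")
c=cv2.resize(im[190:315,155:325],None,fx=4.6,fy=4.6,interpolation=cv2.INTER_CUBIC)
cv2.imwrite("pics/c0.png",c)
E
cat > h.py <<'E'
import numpy as np, cv2
from plant import camera_params
def ray(cam,u,v,p=None):
    p=p or camera_params(cam);K=p["intrinsics"];W=p["world_from_camera"]
    d=cv2.undistortPoints(np.array([[[u,v]]],float),K,np.array([p["k1"],0,0,0.]))[0,0]
    return W[:3,3],W[:3,:3]@np.array([d[0],-d[1],-1])
def at_z(cam,u,v,z,p=None):
    o,d=ray(cam,u,v,p);return o+d*(z-o[2])/d[2]
def pix(cam,P,p=None):
    p=p or camera_params(cam);K=p["intrinsics"];W=p["world_from_camera"]
    c=(np.atleast_2d(P)-W[:3,3])@W[:3,:3]
    c=c*[1,-1,-1]
    return cv2.projectPoints(c,np.zeros(3),np.zeros(3),K,np.array([p["k1"],0,0,0.]))[0][:,0]
E
```

```text
(no output)
```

View pics/c0.png

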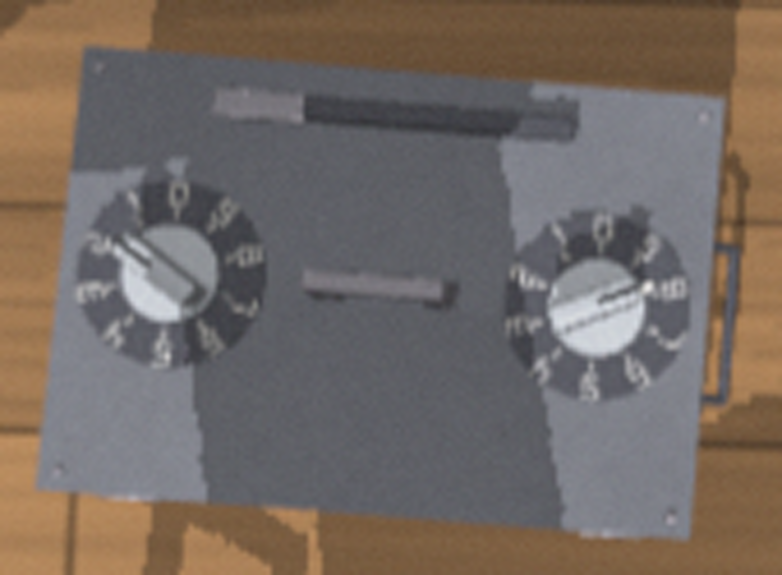

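The crop shows the lid corners, with the left dial's nose just short of 2 and the right dial's nose just past 8. Both agree with the text. Next I'll compute poses.

Run:
```python
from h import *
np.set_printoptions(precision=4,suppress=True)
f=lambda x,y,z:at_z("top",155+(x+.5)/4.6-.5,190+(y+.5)/4.6-.5,z)[:2]
C=[f(*c,.115) for c in((85,47),(724,98),(690,540),(38,490))]
print("corners",C,"centre",np.mean(C,0))
y=[C[0]-C[1],C[3]-C[2]]; print("sizes",[np.linalg.norm(v) for v in y],[np.linalg.norm(C[0]-C[3]),np.linalg.norm(C[1]-C[2])])
yaws=[np.arctan2(-v[0],v[1]) for v in y]+[np.arctan2(v[1],v[0]) for v in(C[0]-C[3],C[1]-C[2])]
print("yaws",yaws); 
L=f(172,273,.118);R=f(598,305,.118);d=L-R
print("dials",L,R,np.linalg.norm(d),"mid",(L+R)/2,"yaw",np.arctan2(-d[0],d[1]))
a,b=f(305,278,.161),f(443,288,.161);print("bar",(a+b)/2,np.linalg.norm(a-b),"yaw",np.arctan2(-(b-a)[0]*-1,-(b-a)[1]))
yw=np.arctan2(-d[0],d[1])
for c,n in((L,(115,233)),(R,(651,286))):
    v=f(*n,.120)-c;print("nose",np.linalg.norm(v),(np.arctan2(v[1],v[0])-yw)%6.283)
# bars on top z=.154
for p,q in(((125,240),(195,297)),((555,322),(645,292))):
    p,q=f(*p,.154),f(*q,.154);v=p-q;print("dialbar",(p+q)/2,np.linalg.norm(v),(np.arctan2(v[1],v[0])-yw)%3.1416)
T=[at_z("top",*c,.035)[:2] for c in((363,206),(442,206),(443,272),(362,272))]
print("tray",T,np.mean(T,0))
```

```text
corners [array([0.5917, 0.2931]), array([ 0.5744, -0.0251]), array([ 0.3546, -0.0133]), array([0.3727, 0.3048])] centre [0.4734 0.1399]
sizes [np.float64(0.3186621551582369), np.float64(0.3186706713398403)] [np.float64(0.2192914370215616), np.float64(0.22011720316923652)]
yaws [np.float64(-0.05417631916081065), np.float64(-0.056767591851851214), np.float64(-0.05357128721690224), np.float64(-0.05353972820867361)]
dials [0.4799 0.2445] [0.469 0.035] 0.20981979326450642 mid [0.4745 0.1397] yaw -0.052288486876251046
bar [0.4746 0.1391] 0.0651740685799605 yaw -0.049578870885174584
nose 0.03388851468053326 1.0312503870720773
nose 0.027801700557015464 5.128331082715523
dialbar [0.4796 0.2415] 0.04314101781860979 0.9659158426749231
dialbar [0.4661 0.0324] 0.04518604043528345 1.9690891139112854
tray [array([ 0.6025, -0.1529]), array([ 0.6075, -0.3505]), array([ 0.443 , -0.3525]), array([ 0.4384, -0.1525])] [ 0.5228 -0.2521]
```

>>> {"name": "carry_out", "arguments": {"deltas": [{"tx":-0.049,"ty":-0.02},{"tx":-0.05,"ty":-0.02},{"tx":-0.05,"ty":-0.02},{"tx":-0.05,"ty":-0.02},{"tx":-0.05,"ty":-0.02}]}}

```text
validation failed for argument at $.de...
```

>>> {"name": "carry_out", "arguments": {"deltas": [{"tx":-0.05,"ty":-0.02,"grip":0.6},{"tx":-0.05,"ty":-0.019},{"yaw":0.18},{"yaw":0.18},{"yaw":0.18}]}}

```text
validation failed for argument at $.de...
```

>>> {"name": "carry_out", "arguments": {"deltas": [{"yaw":0.18},{"yaw":0.18},{"yaw":0.18},{"yaw":0.18},{"yaw":0.18}]}}

```text
validation failed for argument at $.de...
```

>>> {"name": "carry_out", "arguments": {"deltas": [{"yaw":0.18},{"yaw":0.145},{},{},{}]}}

```text
validation failed for argument at $.de...
```

```bash
cat >> h.py <<'E'
from plant import sensors
def psi(o=None):
    q=(o or sensors.get_obs())["orientation"]
    return 2*np.arctan2(q[2],q[1])-np.pi/2
def plan(x,y,z,ps):
    "remaining shift in tool axes (before yaw), yaw"
    o=sensors.get_obs();s=psi(o);d=np.array([x,y,z])-o["tool_pos"]
    X=np.array([-np.sin(s),np.cos(s)]);Y=np.array([np.cos(s),np.sin(s)])
    w=(s-ps+np.pi)%(2*np.pi)-np.pi
    print("t",round(o["time_s"],2),"pos",o["tool_pos"].round(4),"psi",round(s,3),"tx",round(d[:2]@X,4),"ty",round(d[:2]@Y,4),"tz",round(-d[2],4),"yaw",round(w,3),"F",o["ft_force"].round(1),"M",o["moment"].round(3),"w",round(o["gripper_width"],4))
E
python3 - <<'E'
from h import *
from plant import get_image
plan(.4797,.2446,.145,-.6)
p=camera_params("wrist");cv2.imwrite("pics/w1.png",get_image("wrist"))
print(pix("wrist",[[.4797,.2446,.118],[.4797,.2446,.154],[.4797,.2446,.121]],p),p)
E
```

```text
t 0.1 pos [0.2119 0.5073 0.2498] psi 1.175 tx -0.3483 ty -0.1391 tz 0.1048 yaw 1.775 F [ 0.4 -0.6 -0.7] M [0.009 0.024 0.014] w 0.0854
[[165.91303109 606.50766117]
 [148.55372702 659.51535826]
 [164.60690422 610.49792197]] {'intrinsics': array([[378.73723564,   0.        , 316.86138778],
       [  0.        , 378.73723564, 242.19538418],
       [  0.        ,   0.        ,   1.        ]]), 'k1': 0.016122112256610564, 'world_from_camera': array([[ 0.38626676, -0.89134338, -0.2372867 ,  0.1514654 ],
       [ 0.92238573,  0.37281958,  0.1010452 ,  0.53262047],
       [-0.00160084, -0.25790026,  0.96617022,  0.37294092],
       [ 0.        ,  0.        ,  0.        ,  1.        ]])}
```

View pics/w1.png

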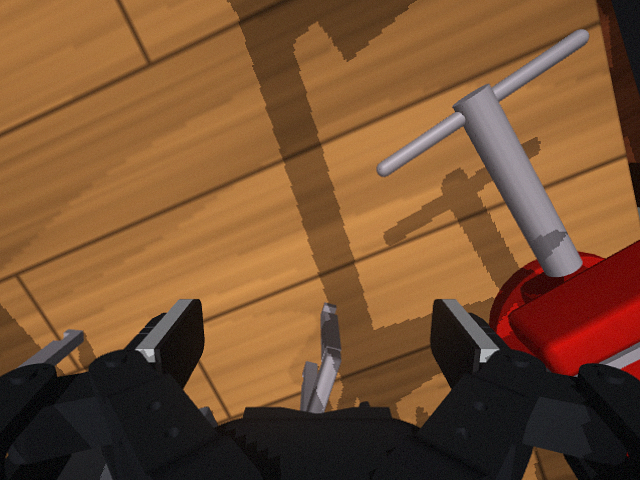

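The moves were refused because every row needs all five keys, so the arm hasn't moved. The wrist view only shows the vise and fingers, with tool +y to the right in the picture. Resending with full rows.

>>> {"name": "carry_out", "arguments": {"deltas": [{"tx":-0.049,"ty":-0.02,"tz":0,"yaw":0,"grip":1},{"tx":-0.05,"ty":-0.02,"tz":0,"yaw":0,"grip":1},{"tx":-0.05,"ty":-0.02,"tz":0,"yaw":0,"grip":1},{"tx":-0.05,"ty":-0.02,"tz":0,"yaw":0,"grip":1},{"tx":-0.05,"ty":-0.02,"tz":0,"yaw":0,"grip":1}]}}

```text
time_s: 0.78
tool_pos: [0.4042, 0.3178, 0.2503]
orientation: [-0.0, 0.197, 0.98, -0.0]
ft_force: [1.1, 0.5, 0.1]
gripper_width: 0.0852
finger_force: 0.0
```

>>> {"name": "carry_out", "arguments": {"deltas": [{"tx":-0.05,"ty":-0.02,"tz":0,"yaw":0,"grip":0.6},{"tx":-0.05,"ty":-0.02,"tz":0,"yaw":0,"grip":0.6},{"tx":0,"ty":0,"tz":0,"yaw":0.18,"grip":0.6},{"tx":0,"ty":0,"tz":0,"yaw":0.18,"grip":0.6},{"tx":0,"ty":0,"tz":0,"yaw":0.18,"grip":0.6}]}}

```text
time_s: 1.4
tool_pos: [0.4801, 0.2435, 0.25]
orientation: [-0.0, 0.454, 0.891, -0.0]
ft_force: [-0.6, 0.1, -0.1]
gripper_width: 0.0511
finger_force: 0.0
```

>>> {"name": "carry_out", "arguments": {"deltas": [{"tx":0,"ty":0,"tz":0,"yaw":0.18,"grip":0.6},{"tx":0,"ty":0,"tz":0,"yaw":0.18,"grip":0.6},{"tx":0,"ty":0,"tz":0,"yaw":0.18,"grip":0.6},{"tx":0,"ty":0,"tz":0,"yaw":0.18,"grip":0.6},{"tx":0,"ty":0,"tz":0,"yaw":0.18,"grip":0.6}]}}

```text
time_s: 2.02
tool_pos: [0.4799, 0.2437, 0.2501]
orientation: [-0.0, 0.796, 0.605, -0.0]
ft_force: [0.4, -0.2, 0.9]
gripper_width: 0.0513
finger_force: 0.0
```

>>> {"name": "carry_out", "arguments": {"deltas": [{"tx":0,"ty":0,"tz":0,"yaw":0.18,"grip":0.6},{"tx":0,"ty":0,"tz":0,"yaw":0.15,"grip":0.6},{"tx":0,"ty":0,"tz":0,"yaw":0,"grip":0.6},{"tx":0,"ty":0,"tz":0,"yaw":0,"grip":0.6},{"tx":0,"ty":0,"tz":0,"yaw":0,"grip":0.6}]}}

```text
time_s: 2.65
tool_pos: [0.4801, 0.2437, 0.2503]
orientation: [-0.0, 0.883, 0.47, -0.0]
ft_force: [0.1, -0.2, 0.1]
gripper_width: 0.0514
finger_force: 0.0
```

Run:
```python
from h import *
from plant import get_image
plan(.4797,.2446,.145,-.6)
p=camera_params("wrist");cv2.imwrite("pics/w2.png",get_image("wrist"))
print(pix("wrist",[[.4797,.2446,.118],[.4797,.2446,.154],[.4797,.2446,.121]],p))
np.savez("w2.npz",**p)
```

```text
t 2.65 pos [0.4801 0.2437 0.2503] psi -0.593 tx 0.0005 ty -0.0008 tz 0.1053 yaw 0.007 F [ 0.1 -0.2  0.1] M [-0.001 -0.023  0.03 ] w 0.0514
[[316.39099733 236.82395559]
 [316.23297736 251.52961143]
 [316.37943997 237.89958789]]
```

View pics/w2.png

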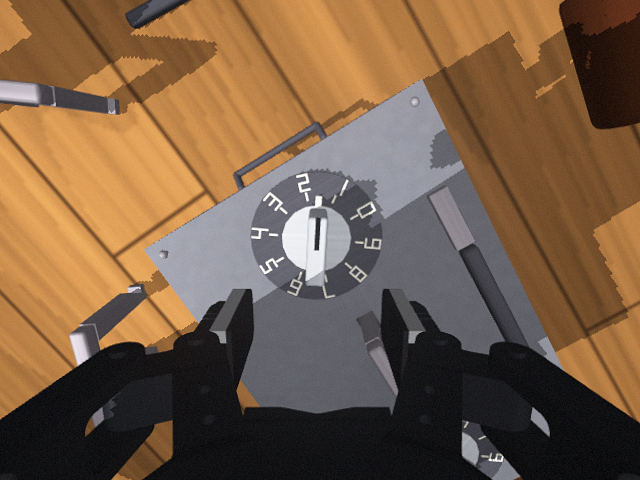

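The left dial sits where predicted, about (316,237), and its bar is aligned with the tool, nose up at (319,200). Now descend and grip.

>>> {"name": "carry_out", "arguments": {"deltas": [{"tx":0,"ty":0,"tz":0.035,"yaw":0.03,"grip":0.6},{"tx":0,"ty":0,"tz":0.035,"yaw":0,"grip":0.6},{"tx":0,"ty":0,"tz":0.035,"yaw":0,"grip":0.6},{"tx":0,"ty":0,"tz":0,"yaw":0,"grip":0.0},{"tx":0,"ty":0,"tz":0,"yaw":0,"grip":0.0}], "newtons": 30}}

```text
time_s: 3.32
tool_pos: [0.4807, 0.244, 0.1466]
orientation: [0.0, 0.89, 0.456, 0.001]
ft_force: [-0.0, -0.3, 1.6]
gripper_width: 0.0155
finger_force: 0.0
```

>>> {"name": "carry_out", "arguments": {"deltas": [{"tx":0,"ty":0,"tz":0,"yaw":0,"grip":0},{"tx":0,"ty":0,"tz":0,"yaw":0,"grip":0},{"tx":0,"ty":0,"tz":0,"yaw":0,"grip":0},{"tx":0,"ty":0,"tz":0,"yaw":0,"grip":0.0},{"tx":0,"ty":0,"tz":0,"yaw":0,"grip":0.0}]}}

```text
time_s: 3.95
tool_pos: [0.4801, 0.2444, 0.1468]
orientation: [-0.0, 0.89, 0.456, 0.001]
ft_force: [-3.8, 3.6, 2.0]
gripper_width: 0.0114
finger_force: 33.5
```

```bash
cat > s.py <<'E'
from h import *
np.set_printoptions(suppress=True)
plan(.4797,.2446,.145,-.6)
E
python3 s.py
```

```text
t 3.95 pos [0.4801 0.2444 0.1468] psi -0.625 tx -0.0 ty -0.0004 tz 0.0018 yaw -0.025 F [-3.8  3.6  2. ] M [ 0.446  0.669 -0.033] w 0.0114
```

>>> {"name": "carry_out", "arguments": {"deltas": [{"tx":0,"ty":-0.0005,"tz":0,"yaw":-0.04,"grip":0},{"tx":0,"ty":0,"tz":0,"yaw":-0.05,"grip":0},{"tx":0,"ty":0,"tz":0,"yaw":-0.05,"grip":0},{"tx":0,"ty":0,"tz":0,"yaw":-0.04,"grip":0},{"tx":0,"ty":0,"tz":0,"yaw":-0.02,"grip":0}]}}

```text
time_s: 4.58
tool_pos: [0.4799, 0.2445, 0.1468]
orientation: [-0.0, 0.84, 0.542, 0.001]
ft_force: [-5.1, 1.7, 7.2]
gripper_width: 0.0114
finger_force: 34.3
```

```bash
python3 s.py
```

```text
t 4.58 pos [0.4799 0.2445 0.1468] psi -0.424 tx 0.0 ty -0.0003 tz 0.0018 yaw 0.176 F [-5.1  1.7  7.2] M [ 0.321  0.763 -0.06 ] w 0.0114
```

>>> {"name": "carry_out", "arguments": {"deltas": [{"tx":0,"ty":-0.0005,"tz":0,"yaw":-0.04,"grip":0},{"tx":0,"ty":0,"tz":0,"yaw":-0.04,"grip":0},{"tx":0,"ty":0,"tz":0,"yaw":-0.04,"grip":0},{"tx":0,"ty":0,"tz":0,"yaw":-0.03,"grip":0},{"tx":0,"ty":0,"tz":0,"yaw":-0.01,"grip":0}]}}

```text
time_s: 5.2
tool_pos: [0.4798, 0.2446, 0.1468]
orientation: [0.0, 0.794, 0.608, 0.001]
ft_force: [-3.0, 0.7, 6.9]
gripper_width: 0.0114
finger_force: 34.3
```

```bash
python3 s.py
```

```text
t 5.2 pos [0.4798 0.2446 0.1468] psi -0.265 tx 0.0 ty -0.0001 tz 0.0018 yaw 0.335 F [-3.   0.7  6.9] M [ 0.145  0.458 -0.119] w 0.0114
```

>>> {"name": "carry_out", "arguments": {"deltas": [{"tx":0,"ty":0,"tz":0,"yaw":-0.01,"grip":0},{"tx":0,"ty":0,"tz":0,"yaw":-0.01,"grip":0},{"tx":0,"ty":0,"tz":0,"yaw":-0.01,"grip":0},{"tx":0,"ty":0,"tz":0,"yaw":0,"grip":0},{"tx":0,"ty":0,"tz":0,"yaw":0,"grip":0}]}}

```text
time_s: 5.82
tool_pos: [0.4798, 0.2446, 0.1468]
orientation: [0.0, 0.785, 0.619, 0.001]
ft_force: [-4.0, 1.2, 5.9]
gripper_width: 0.0112
finger_force: 34.3
```

```bash
python3 s.py
```

```text
t 5.83 pos [0.4798 0.2446 0.1468] psi -0.235 tx 0.0 ty -0.0001 tz 0.0018 yaw 0.365 F [-4.   1.2  5.9] M [ 0.099  0.478 -0.025] w 0.0112
```

>>> {"name": "carry_out", "arguments": {"deltas": [{"tx":0,"ty":0,"tz":0,"yaw":-0.01,"grip":0},{"tx":0,"ty":0,"tz":0,"yaw":-0.01,"grip":0},{"tx":0,"ty":0,"tz":0,"yaw":-0.01,"grip":0},{"tx":0,"ty":0,"tz":0,"yaw":-0.01,"grip":0},{"tx":0,"ty":0,"tz":0,"yaw":0,"grip":0}]}}

```text
time_s: 6.45
tool_pos: [0.4797, 0.2446, 0.1468]
orientation: [0.0, 0.773, 0.635, 0.001]
ft_force: [-4.2, 0.1, 7.3]
gripper_width: 0.0113
finger_force: 34.3
```

```bash
python3 s.py
```

```text
t 6.45 pos [0.4797 0.2446 0.1468] psi -0.195 tx 0.0 ty -0.0001 tz 0.0018 yaw 0.405 F [-4.2  0.1  7.3] M [ 0.134  0.52  -0.033] w 0.0113
```

>>> {"name": "carry_out", "arguments": {"deltas": [{"tx":0,"ty":0,"tz":0,"yaw":-0.01,"grip":0},{"tx":0,"ty":0,"tz":0,"yaw":-0.01,"grip":0},{"tx":0,"ty":0,"tz":0,"yaw":-0.01,"grip":0},{"tx":0,"ty":0,"tz":0,"yaw":-0.01,"grip":0},{"tx":0,"ty":0,"tz":0,"yaw":0,"grip":0}]}}

```text
time_s: 7.08
tool_pos: [0.4797, 0.2446, 0.1468]
orientation: [0.0, 0.76, 0.65, 0.001]
ft_force: [-3.8, 1.7, 7.0]
gripper_width: 0.0114
finger_force: 34.3
```

```bash
python3 s.py
```

```text
t 7.08 pos [0.4797 0.2446 0.1468] psi -0.155 tx 0.0 ty -0.0 tz 0.0018 yaw 0.445 F [-3.8  1.7  7. ] M [ 0.212  0.529 -0.019] w 0.0114
```

>>> {"name": "carry_out", "arguments": {"deltas": [{"tx":0,"ty":0,"tz":0,"yaw":-0.01,"grip":0},{"tx":0,"ty":0,"tz":0,"yaw":-0.01,"grip":0},{"tx":0,"ty":0,"tz":0,"yaw":-0.01,"grip":0},{"tx":0,"ty":0,"tz":0,"yaw":-0.01,"grip":0},{"tx":0,"ty":0,"tz":0,"yaw":0,"grip":0}]}}

```text
time_s: 7.7
tool_pos: [0.4797, 0.2446, 0.1468]
orientation: [0.0, 0.747, 0.665, 0.001]
ft_force: [-4.4, 0.9, 7.3]
gripper_width: 0.0112
finger_force: 34.3
```

```bash
python3 s.py
```

```text
t 7.7 pos [0.4797 0.2446 0.1468] psi -0.115 tx 0.0 ty -0.0 tz 0.0018 yaw 0.485 F [-4.4  0.9  7.3] M [ 0.136  0.543 -0.017] w 0.0112
```

>>> {"name": "carry_out", "arguments": {"deltas": [{"tx":0,"ty":0,"tz":0,"yaw":-0.01,"grip":0},{"tx":0,"ty":0,"tz":0,"yaw":-0.01,"grip":0},{"tx":0,"ty":0,"tz":0,"yaw":-0.01,"grip":0},{"tx":0,"ty":0,"tz":0,"yaw":-0.01,"grip":0},{"tx":0,"ty":0,"tz":0,"yaw":0,"grip":0}]}}

```text
time_s: 8.32
tool_pos: [0.4797, 0.2446, 0.1468]
orientation: [0.0, 0.733, 0.68, 0.001]
ft_force: [-4.1, 0.7, 6.2]
gripper_width: 0.0113
finger_force: 34.4
```

```bash
python3 s.py
```

```text
t 8.32 pos [0.4797 0.2446 0.1468] psi -0.075 tx 0.0 ty 0.0 tz 0.0018 yaw 0.525 F [-4.1  0.7  6.2] M [ 0.254  0.591 -0.085] w 0.0113
```

>>> {"name": "carry_out", "arguments": {"deltas": [{"tx":0,"ty":0,"tz":0,"yaw":-0.01,"grip":0},{"tx":0,"ty":0,"tz":0,"yaw":-0.01,"grip":0},{"tx":0,"ty":0,"tz":0,"yaw":0,"grip":0},{"tx":0,"ty":0,"tz":0,"yaw":0,"grip":0},{"tx":0,"ty":0,"tz":0,"yaw":0,"grip":0}]}}

```text
time_s: 8.95
tool_pos: [0.4797, 0.2446, 0.1468]
orientation: [0.0, 0.726, 0.687, 0.001]
ft_force: [-4.0, 0.8, 7.0]
gripper_width: 0.0113
finger_force: 34.4
```

```bash
python3 s.py
```

```text
t 8.95 pos [0.4797 0.2446 0.1468] psi -0.055 tx 0.0 ty 0.0 tz 0.0018 yaw 0.545 F [-4.   0.8  7. ] M [ 0.168  0.581 -0.018] w 0.0113
```

>>> {"name": "carry_out", "arguments": {"deltas": [{"tx":0,"ty":0,"tz":0,"yaw":-0.01,"grip":0},{"tx":0,"ty":0,"tz":0,"yaw":-0.01,"grip":0},{"tx":0,"ty":0,"tz":0,"yaw":-0.01,"grip":0},{"tx":0,"ty":0,"tz":0,"yaw":-0.01,"grip":0},{"tx":0,"ty":0,"tz":0,"yaw":0,"grip":0}]}}

```text
time_s: 9.57
tool_pos: [0.4796, 0.2446, 0.1468]
orientation: [0.0, 0.712, 0.702, 0.001]
ft_force: [-3.1, 0.7, 7.8]
gripper_width: 0.0115
finger_force: 34.4
```

```bash
python3 s.py
```

```text
t 9.57 pos [0.4796 0.2446 0.1468] psi -0.015 tx -0.0 ty 0.0001 tz 0.0018 yaw 0.585 F [-3.1  0.7  7.8] M [ 0.209  0.632 -0.037] w 0.0115
```

>>> {"name": "carry_out", "arguments": {"deltas": [{"tx":0,"ty":0,"tz":0,"yaw":-0.01,"grip":0},{"tx":0,"ty":0,"tz":0,"yaw":-0.01,"grip":0},{"tx":0,"ty":0,"tz":0,"yaw":-0.01,"grip":0},{"tx":0,"ty":0,"tz":0,"yaw":-0.01,"grip":0},{"tx":0,"ty":0,"tz":0,"yaw":0,"grip":0}]}}

```text
time_s: 10.2
tool_pos: [0.4796, 0.2446, 0.1468]
orientation: [0.0, 0.698, 0.716, 0.001]
ft_force: [-3.8, 1.9, 7.6]
gripper_width: 0.0114
finger_force: 34.4
```

```bash
python3 s.py
```

```text
t 10.2 pos [0.4796 0.2446 0.1468] psi 0.025 tx -0.0 ty 0.0001 tz 0.0018 yaw 0.625 F [-3.8  1.9  7.6] M [ 0.242  0.654 -0.016] w 0.0114
```

>>> {"name": "carry_out", "arguments": {"deltas": [{"tx":0,"ty":0,"tz":0,"yaw":-0.01,"grip":0},{"tx":0,"ty":0,"tz":0,"yaw":-0.01,"grip":0},{"tx":0,"ty":0,"tz":0,"yaw":-0.01,"grip":0},{"tx":0,"ty":0,"tz":0,"yaw":-0.01,"grip":0},{"tx":0,"ty":0,"tz":0,"yaw":0,"grip":0}]}}

```text
time_s: 10.82
tool_pos: [0.4796, 0.2446, 0.1468]
orientation: [0.0, 0.684, 0.73, 0.001]
ft_force: [-4.1, 0.8, 8.3]
gripper_width: 0.0113
finger_force: 34.4
```

```bash
python3 s.py
```

```text
t 10.82 pos [0.4796 0.2446 0.1468] psi 0.065 tx -0.0 ty 0.0001 tz 0.0018 yaw 0.665 F [-4.1  0.8  8.3] M [ 0.231  0.686 -0.035] w 0.0113
```

>>> {"name": "carry_out", "arguments": {"deltas": [{"tx":0,"ty":0,"tz":0,"yaw":-0.012,"grip":0},{"tx":0,"ty":0,"tz":0,"yaw":-0.012,"grip":0},{"tx":0,"ty":0,"tz":0,"yaw":-0.011,"grip":0},{"tx":0,"ty":0,"tz":0,"yaw":-0.01,"grip":0},{"tx":0,"ty":0,"tz":0,"yaw":0,"grip":0}]}}

```text
time_s: 11.45
tool_pos: [0.4795, 0.2446, 0.1468]
orientation: [0.0, 0.667, 0.745, 0.001]
ft_force: [-4.8, 1.6, 6.8]
gripper_width: 0.0112
finger_force: 34.4
```

```bash
python3 s.py
```

```text
t 11.45 pos [0.4795 0.2446 0.1468] psi 0.11 tx -0.0 ty 0.0002 tz 0.0018 yaw 0.71 F [-4.8  1.6  6.8] M [0.172 0.692 0.084] w 0.0112
```

>>> {"name": "carry_out", "arguments": {"deltas": [{"tx":0,"ty":0,"tz":0,"yaw":-0.01,"grip":0},{"tx":0,"ty":0,"tz":0,"yaw":-0.01,"grip":0},{"tx":0,"ty":0,"tz":0,"yaw":0,"grip":0},{"tx":0,"ty":0,"tz":0,"yaw":0,"grip":0},{"tx":0,"ty":0,"tz":0,"yaw":0,"grip":0}]}}

```text
time_s: 12.08
tool_pos: [0.4795, 0.2446, 0.1468]
orientation: [0.0, 0.66, 0.752, 0.001]
ft_force: [-3.8, 0.5, 7.2]
gripper_width: 0.0112
finger_force: 34.5
```

```bash
python3 s.py
```

```text
t 12.07 pos [0.4795 0.2446 0.1468] psi 0.13 tx -0.0001 ty 0.0002 tz 0.0018 yaw 0.73 F [-3.8  0.5  7.2] M [ 0.187  0.76  -0.041] w 0.0112
```

>>> {"name": "carry_out", "arguments": {"deltas": [{"tx":0,"ty":0,"tz":0,"yaw":-0.01,"grip":0},{"tx":0,"ty":0,"tz":0,"yaw":-0.01,"grip":0},{"tx":0,"ty":0,"tz":0,"yaw":0,"grip":0},{"tx":0,"ty":0,"tz":0,"yaw":0,"grip":0},{"tx":0,"ty":0,"tz":0,"yaw":0,"grip":0}]}}

```text
time_s: 12.7
tool_pos: [0.4795, 0.2446, 0.1468]
orientation: [0.0, 0.652, 0.758, 0.001]
ft_force: [-4.5, 1.1, 7.6]
gripper_width: 0.0112
finger_force: 34.5
```

```bash
python3 s.py
```

```text
t 12.7 pos [0.4795 0.2446 0.1468] psi 0.15 tx -0.0 ty 0.0002 tz 0.0018 yaw 0.75 F [-4.5  1.1  7.6] M [0.243 0.695 0.001] w 0.0112
```

Only noise; not caught. Continuing.

>>> {"name": "carry_out", "arguments": {"deltas": [{"tx":0,"ty":0,"tz":0,"yaw":-0.012,"grip":0},{"tx":0,"ty":0,"tz":0,"yaw":-0.012,"grip":0},{"tx":0,"ty":0,"tz":0,"yaw":-0.011,"grip":0},{"tx":0,"ty":0,"tz":0,"yaw":-0.01,"grip":0},{"tx":0,"ty":0,"tz":0,"yaw":0,"grip":0}]}}

```text
time_s: 13.32
tool_pos: [0.4795, 0.2446, 0.1468]
orientation: [0.0, 0.635, 0.773, 0.001]
ft_force: [-5.3, 0.9, 8.3]
gripper_width: 0.0115
finger_force: 34.5
```

```bash
python3 s.py
```

```text
t 13.32 pos [0.4795 0.2446 0.1468] psi 0.195 tx -0.0001 ty 0.0002 tz 0.0018 yaw 0.795 F [-5.3  0.9  8.3] M [0.184 0.816 0.022] w 0.0115
```

>>> {"name": "carry_out", "arguments": {"deltas": [{"tx":0,"ty":0,"tz":0,"yaw":-0.012,"grip":0},{"tx":0,"ty":0,"tz":0,"yaw":-0.012,"grip":0},{"tx":0,"ty":0,"tz":0,"yaw":-0.011,"grip":0},{"tx":0,"ty":0,"tz":0,"yaw":-0.01,"grip":0},{"tx":0,"ty":0,"tz":0,"yaw":0,"grip":0}]}}

```text
time_s: 13.95
tool_pos: [0.4795, 0.2446, 0.1467]
orientation: [0.0, 0.617, 0.787, 0.001]
ft_force: [-5.4, 1.4, 7.7]
gripper_width: 0.0114
finger_force: 34.5
```

```bash
python3 s.py
```

```text
t 13.95 pos [0.4795 0.2446 0.1467] psi 0.24 tx -0.0001 ty 0.0002 tz 0.0017 yaw 0.84 F [-5.4  1.4  7.7] M [ 0.297  0.802 -0.016] w 0.0114
```

>>> {"name": "carry_out", "arguments": {"deltas": [{"tx":0,"ty":0,"tz":0,"yaw":-0.012,"grip":0},{"tx":0,"ty":0,"tz":0,"yaw":-0.012,"grip":0},{"tx":0,"ty":0,"tz":0,"yaw":-0.011,"grip":0},{"tx":0,"ty":0,"tz":0,"yaw":-0.01,"grip":0},{"tx":0,"ty":0,"tz":0,"yaw":0,"grip":0}]}}

```text
time_s: 14.58
tool_pos: [0.4794, 0.2446, 0.1468]
orientation: [0.0, 0.6, 0.8, 0.001]
ft_force: [-6.4, 1.1, 8.4]
gripper_width: 0.0115
finger_force: 34.5
```

```bash
python3 s.py
```

```text
t 14.57 pos [0.4794 0.2446 0.1468] psi 0.285 tx -0.0001 ty 0.0003 tz 0.0018 yaw 0.885 F [-6.4  1.1  8.4] M [ 0.27   0.797 -0.052] w 0.0115
```

>>> {"name": "carry_out", "arguments": {"deltas": [{"tx":0,"ty":0,"tz":0,"yaw":-0.012,"grip":0},{"tx":0,"ty":0,"tz":0,"yaw":-0.012,"grip":0},{"tx":0,"ty":0,"tz":0,"yaw":-0.011,"grip":0},{"tx":0,"ty":0,"tz":0,"yaw":-0.01,"grip":0},{"tx":0,"ty":0,"tz":0,"yaw":0,"grip":0}]}}

```text
time_s: 15.2
tool_pos: [0.4794, 0.2446, 0.1468]
orientation: [0.0, 0.581, 0.814, 0.001]
ft_force: [-6.3, 1.4, 8.2]
gripper_width: 0.0117
finger_force: 34.6
```

```bash
python3 s.py
```

```text
t 15.2 pos [0.4794 0.2446 0.1468] psi 0.33 tx -0.0001 ty 0.0003 tz 0.0018 yaw 0.93 F [-6.3  1.4  8.2] M [ 0.271  0.869 -0.004] w 0.0117
```

>>> {"name": "carry_out", "arguments": {"deltas": [{"tx":0,"ty":0,"tz":0,"yaw":-0.012,"grip":0},{"tx":0,"ty":0,"tz":0,"yaw":-0.012,"grip":0},{"tx":0,"ty":0,"tz":0,"yaw":-0.011,"grip":0},{"tx":0,"ty":0,"tz":0,"yaw":-0.01,"grip":0},{"tx":0,"ty":0,"tz":0,"yaw":0,"grip":0}]}}

```text
time_s: 15.82
tool_pos: [0.4794, 0.2446, 0.1468]
orientation: [0.0, 0.563, 0.827, 0.001]
ft_force: [-5.8, 0.7, 8.3]
gripper_width: 0.0113
finger_force: 34.6
```

```bash
python3 s.py
```

```text
t 15.82 pos [0.4794 0.2446 0.1468] psi 0.375 tx -0.0001 ty 0.0003 tz 0.0018 yaw 0.975 F [-5.8  0.7  8.3] M [0.24  0.881 0.081] w 0.0113
```

>>> {"name": "carry_out", "arguments": {"deltas": [{"tx":0,"ty":0,"tz":0,"yaw":-0.012,"grip":0},{"tx":0,"ty":0,"tz":0,"yaw":-0.012,"grip":0},{"tx":0,"ty":0,"tz":0,"yaw":-0.011,"grip":0},{"tx":0,"ty":0,"tz":0,"yaw":-0.01,"grip":0},{"tx":0,"ty":0,"tz":0,"yaw":0,"grip":0}]}}

```text
time_s: 16.45
tool_pos: [0.4793, 0.2446, 0.1468]
orientation: [0.0, 0.544, 0.839, 0.001]
ft_force: [-5.7, 0.4, 8.8]
gripper_width: 0.0115
finger_force: 34.6
```

```bash
python3 s.py
```

```text
t 16.45 pos [0.4793 0.2446 0.1468] psi 0.42 tx -0.0001 ty 0.0003 tz 0.0018 yaw 1.02 F [-5.7  0.4  8.8] M [0.257 0.953 0.035] w 0.0115
```

>>> {"name": "carry_out", "arguments": {"deltas": [{"tx":0,"ty":0,"tz":0,"yaw":-0.012,"grip":0},{"tx":0,"ty":0,"tz":0,"yaw":-0.012,"grip":0},{"tx":0,"ty":0,"tz":0,"yaw":-0.011,"grip":0},{"tx":0,"ty":0,"tz":0,"yaw":-0.01,"grip":0},{"tx":0,"ty":0,"tz":0,"yaw":0,"grip":0}]}}

```text
time_s: 17.08
tool_pos: [0.4793, 0.2446, 0.1467]
orientation: [0.0, 0.525, 0.851, 0.001]
ft_force: [-5.8, 0.2, 9.1]
gripper_width: 0.0112
finger_force: 34.6
```

```bash
python3 s.py
```

```text
t 17.07 pos [0.4793 0.2446 0.1467] psi 0.465 tx -0.0002 ty 0.0004 tz 0.0017 yaw 1.065 F [-5.8  0.2  9.1] M [0.249 0.947 0.022] w 0.0112
```

>>> {"name": "carry_out", "arguments": {"deltas": [{"tx":0,"ty":0,"tz":0,"yaw":-0.012,"grip":0},{"tx":0,"ty":0,"tz":0,"yaw":-0.012,"grip":0},{"tx":0,"ty":0,"tz":0,"yaw":-0.011,"grip":0},{"tx":0,"ty":0,"tz":0,"yaw":-0.01,"grip":0},{"tx":0,"ty":0,"tz":0,"yaw":0,"grip":0}]}}

```text
time_s: 17.7
tool_pos: [0.4793, 0.2446, 0.1468]
orientation: [0.0, 0.506, 0.863, 0.001]
ft_force: [-5.7, 1.2, 10.1]
gripper_width: 0.0116
finger_force: 34.6
```

```bash
python3 s.py
```

```text
t 17.7 pos [0.4793 0.2446 0.1468] psi 0.51 tx -0.0002 ty 0.0004 tz 0.0018 yaw 1.11 F [-5.7  1.2 10.1] M [0.221 1.033 0.045] w 0.0116
```

>>> {"name": "carry_out", "arguments": {"deltas": [{"tx":0,"ty":0,"tz":0,"yaw":-0.012,"grip":0},{"tx":0,"ty":0,"tz":0,"yaw":-0.012,"grip":0},{"tx":0,"ty":0,"tz":0,"yaw":-0.011,"grip":0},{"tx":0,"ty":0,"tz":0,"yaw":-0.01,"grip":0},{"tx":0,"ty":0,"tz":0,"yaw":0,"grip":0}]}}

```text
time_s: 18.32
tool_pos: [0.4792, 0.2445, 0.1468]
orientation: [0.0, 0.486, 0.874, 0.0]
ft_force: [-6.7, 1.2, 9.1]
gripper_width: 0.0114
finger_force: 34.7
```

```bash
python3 s.py
```

```text
t 18.32 pos [0.4792 0.2445 0.1468] psi 0.555 tx -0.0002 ty 0.0004 tz 0.0018 yaw 1.155 F [-6.7  1.2  9.1] M [0.225 0.964 0.099] w 0.0114
```

>>> {"name": "carry_out", "arguments": {"deltas": [{"tx":0,"ty":0,"tz":0,"yaw":-0.01,"grip":0},{"tx":0,"ty":0,"tz":0,"yaw":-0.01,"grip":0},{"tx":0,"ty":0,"tz":0,"yaw":-0.01,"grip":0},{"tx":0,"ty":0,"tz":0,"yaw":0,"grip":0},{"tx":0,"ty":0,"tz":0,"yaw":0,"grip":0}]}}

```text
time_s: 18.95
tool_pos: [0.4792, 0.2445, 0.1468]
orientation: [0.0, 0.473, 0.881, 0.0]
ft_force: [-6.0, 0.7, 9.4]
gripper_width: 0.0113
finger_force: 34.7
```

```bash
python3 s.py
```

```text
t 18.95 pos [0.4792 0.2445 0.1468] psi 0.585 tx -0.0002 ty 0.0004 tz 0.0018 yaw 1.185 F [-6.   0.7  9.4] M [ 0.21   0.997 -0.002] w 0.0113
```

>>> {"name": "carry_out", "arguments": {"deltas": [{"tx":0,"ty":0,"tz":0,"yaw":-0.012,"grip":0},{"tx":0,"ty":0,"tz":0,"yaw":-0.012,"grip":0},{"tx":0,"ty":0,"tz":0,"yaw":-0.011,"grip":0},{"tx":0,"ty":0,"tz":0,"yaw":-0.01,"grip":0},{"tx":0,"ty":0,"tz":0,"yaw":0,"grip":0}]}}

```text
time_s: 19.58
tool_pos: [0.4792, 0.2445, 0.1468]
orientation: [0.0, 0.453, 0.891, 0.0]
ft_force: [-7.6, 0.8, 9.9]
gripper_width: 0.0112
finger_force: 34.7
```

```bash
python3 s.py
```

```text
t 19.57 pos [0.4792 0.2445 0.1468] psi 0.63 tx -0.0002 ty 0.0004 tz 0.0018 yaw 1.23 F [-7.6  0.8  9.9] M [0.142 1.042 0.031] w 0.0112
```

Run:
```python
from h import *
from plant import get_image
p=camera_params("wrist");im=get_image("wrist")
print(pix("wrist",[[.4797,.2446,.118],[.4797,.2446,.154]],p))
cv2.imwrite("pics/w3.png",im)
```

```text
[[318.48110044 298.41825167]
 [318.87340137 340.97885399]]
```

View pics/w3.png

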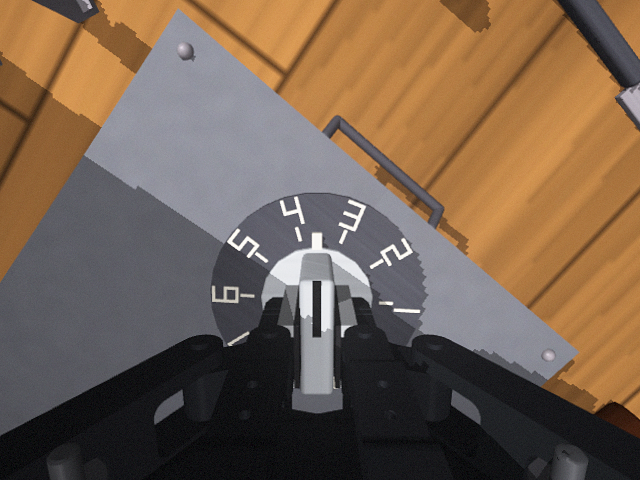

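The dial has followed: its nose at (317,240) stands at about 3.6, between 3 and 4. No catch yet, so it must be close ahead.

>>> {"name": "carry_out", "arguments": {"deltas": [{"tx":0,"ty":0,"tz":0,"yaw":-0.01,"grip":0},{"tx":0,"ty":0,"tz":0,"yaw":-0.01,"grip":0},{"tx":0,"ty":0,"tz":0,"yaw":-0.01,"grip":0},{"tx":0,"ty":0,"tz":0,"yaw":-0.01,"grip":0},{"tx":0,"ty":0,"tz":0,"yaw":0,"grip":0}]}}

```text
time_s: 20.25
tool_pos: [0.4792, 0.2445, 0.1467]
orientation: [0.0, 0.435, 0.9, 0.0]
ft_force: [-8.9, 1.0, 10.4]
gripper_width: 0.0114
finger_force: 34.7
```

```bash
python3 s.py
```

```text
t 20.25 pos [0.4792 0.2445 0.1467] psi 0.67 tx -0.0003 ty 0.0005 tz 0.0017 yaw 1.27 F [-8.9  1.  10.4] M [ 0.194  1.098 -0.032] w 0.0114
```

>>> {"name": "carry_out", "arguments": {"deltas": [{"tx":0,"ty":0,"tz":0,"yaw":-0.01,"grip":0},{"tx":0,"ty":0,"tz":0,"yaw":-0.01,"grip":0},{"tx":0,"ty":0,"tz":0,"yaw":-0.01,"grip":0},{"tx":0,"ty":0,"tz":0,"yaw":0,"grip":0},{"tx":0,"ty":0,"tz":0,"yaw":0,"grip":0}]}}

```text
time_s: 20.88
tool_pos: [0.4792, 0.2445, 0.1467]
orientation: [0.0, 0.422, 0.907, 0.0]
ft_force: [-7.3, -0.2, 9.7]
gripper_width: 0.0115
finger_force: 34.7
```

```bash
python3 s.py
```

```text
t 20.88 pos [0.4792 0.2445 0.1467] psi 0.7 tx -0.0003 ty 0.0005 tz 0.0017 yaw 1.3 F [-7.3 -0.2  9.7] M [0.149 1.079 0.002] w 0.0115
```

>>> {"name": "carry_out", "arguments": {"deltas": [{"tx":0,"ty":0,"tz":0,"yaw":-0.01,"grip":0},{"tx":0,"ty":0,"tz":0,"yaw":-0.01,"grip":0},{"tx":0,"ty":0,"tz":0,"yaw":-0.01,"grip":0},{"tx":0,"ty":0,"tz":0,"yaw":0,"grip":0},{"tx":0,"ty":0,"tz":0,"yaw":0,"grip":0}]}}

```text
time_s: 21.5
tool_pos: [0.4791, 0.2445, 0.1468]
orientation: [0.0, 0.408, 0.913, 0.0]
ft_force: [-7.4, 0.9, 10.2]
gripper_width: 0.0112
finger_force: 34.8
```

```bash
python3 s.py
```

```text
t 21.5 pos [0.4791 0.2445 0.1468] psi 0.73 tx -0.0003 ty 0.0005 tz 0.0018 yaw 1.33 F [-7.4  0.9 10.2] M [0.104 1.11  0.01 ] w 0.0112
```

>>> {"name": "carry_out", "arguments": {"deltas": [{"tx":0,"ty":0,"tz":0,"yaw":-0.01,"grip":0},{"tx":0,"ty":0,"tz":0,"yaw":-0.01,"grip":0},{"tx":0,"ty":0,"tz":0,"yaw":-0.01,"grip":0},{"tx":0,"ty":0,"tz":0,"yaw":0,"grip":0},{"tx":0,"ty":0,"tz":0,"yaw":0,"grip":0}]}}

```text
time_s: 22.12
tool_pos: [0.4791, 0.2445, 0.1467]
orientation: [0.0, 0.394, 0.919, 0.0]
ft_force: [-6.9, 0.5, 9.7]
gripper_width: 0.0117
finger_force: 34.8
```

```bash
python3 s.py
```

```text
t 22.12 pos [0.4791 0.2445 0.1467] psi 0.76 tx -0.0003 ty 0.0005 tz 0.0017 yaw 1.36 F [-6.9  0.5  9.7] M [ 0.154  1.185 -0.06 ] w 0.0117
```

>>> {"name": "carry_out", "arguments": {"deltas": [{"tx":0,"ty":0,"tz":0,"yaw":-0.01,"grip":0},{"tx":0,"ty":0,"tz":0,"yaw":-0.01,"grip":0},{"tx":0,"ty":0,"tz":0,"yaw":0,"grip":0},{"tx":0,"ty":0,"tz":0,"yaw":0,"grip":0},{"tx":0,"ty":0,"tz":0,"yaw":0,"grip":0}]}}

```text
time_s: 22.75
tool_pos: [0.4791, 0.2445, 0.1468]
orientation: [0.0, 0.385, 0.923, 0.0]
ft_force: [-7.0, 0.0, 10.2]
gripper_width: 0.011
finger_force: 34.8
```

```bash
python3 s.py
```

```text
t 22.75 pos [0.4791 0.2445 0.1468] psi 0.78 tx -0.0003 ty 0.0005 tz 0.0018 yaw 1.38 F [-7.   0.  10.2] M [ 0.173  1.175 -0.039] w 0.011
```

>>> {"name": "carry_out", "arguments": {"deltas": [{"tx":0,"ty":0,"tz":0,"yaw":-0.01,"grip":0},{"tx":0,"ty":0,"tz":0,"yaw":-0.01,"grip":0},{"tx":0,"ty":0,"tz":0,"yaw":0,"grip":0},{"tx":0,"ty":0,"tz":0,"yaw":0,"grip":0},{"tx":0,"ty":0,"tz":0,"yaw":0,"grip":0}]}}

```text
time_s: 23.38
tool_pos: [0.4791, 0.2445, 0.1468]
orientation: [0.0, 0.376, 0.927, 0.0]
ft_force: [-7.8, -0.9, 10.4]
gripper_width: 0.0115
finger_force: 34.8
```

```bash
python3 s.py
```

```text
t 23.38 pos [0.4791 0.2445 0.1468] psi 0.8 tx -0.0003 ty 0.0005 tz 0.0018 yaw 1.4 F [-7.8 -0.9 10.4] M [ 0.14   1.177 -0.087] w 0.0115
```

>>> {"name": "carry_out", "arguments": {"deltas": [{"tx":0,"ty":0,"tz":0,"yaw":-0.01,"grip":0},{"tx":0,"ty":0,"tz":0,"yaw":-0.01,"grip":0},{"tx":0,"ty":0,"tz":0,"yaw":0,"grip":0},{"tx":0,"ty":0,"tz":0,"yaw":0,"grip":0},{"tx":0,"ty":0,"tz":0,"yaw":0,"grip":0}]}}

```text
time_s: 24.0
tool_pos: [0.4791, 0.2445, 0.1468]
orientation: [-0.0, 0.367, 0.93, 0.0]
ft_force: [-7.4, -0.2, 10.0]
gripper_width: 0.0114
finger_force: 34.8
```

```bash
python3 s.py
```

```text
t 24.0 pos [0.4791 0.2445 0.1468] psi 0.82 tx -0.0004 ty 0.0005 tz 0.0018 yaw 1.42 F [-7.4 -0.2 10. ] M [ 0.167  1.253 -0.029] w 0.0114
```

Run:
```python
from h import *
from plant import get_image
im=get_image("wrist")
a=cv2.imread("pics/w3.png")
cv2.imwrite("pics/w4.png",cv2.resize(np.hstack([a[180:400,210:430],im[180:400,210:430]]),None,fx=1.8,fy=1.8,interpolation=cv2.INTER_CUBIC))
```

```text
(no output)
```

View pics/w4.png

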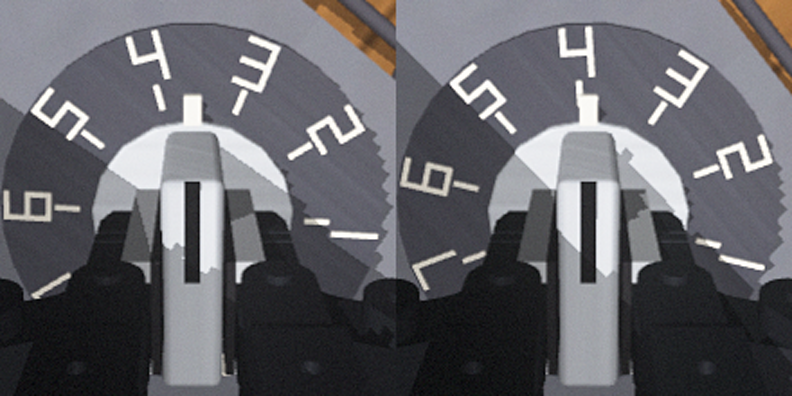

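The nose has now reached about 3.9 with no catch felt, so I must have passed it without the bolt dropping. I'll turn back slowly and evenly.

>>> {"name": "carry_out", "arguments": {"deltas": [{"tx":0,"ty":0.0003,"tz":0,"yaw":0.02,"grip":0},{"tx":0,"ty":0,"tz":0,"yaw":0.02,"grip":0},{"tx":0,"ty":0,"tz":0,"yaw":0.015,"grip":0},{"tx":0,"ty":0,"tz":0,"yaw":0.01,"grip":0},{"tx":0,"ty":0,"tz":0,"yaw":0.005,"grip":0}]}}

```text
time_s: 24.68
tool_pos: [0.4792, 0.2445, 0.1467]
orientation: [-0.0, 0.399, 0.917, 0.0]
ft_force: [-8.8, -1.0, 10.6]
gripper_width: 0.0114
finger_force: 35.0
```

```bash
python3 s.py; python3 -c "
from h import *
print(sensors.get_obs()['effort'].round(3),[a for a in dir(__import__('plant')) if a[0]!='_'])"
```

```text
t 24.68 pos [0.4792 0.2445 0.1467] psi 0.75 tx -0.0003 ty 0.0005 tz 0.0017 yaw 1.35 F [-8.8 -1.  10.6] M [-0.062  1.368  0.038] w 0.0114
[-1.4510e+00 -4.7227e+01 -2.5433e+01 -4.6600e-01 -2.0170e+00 -2.9000e-02] ['bot', 'camera_params', 'get_image', 'job_done', 'sensors']
```

>>> {"name": "carry_out", "arguments": {"deltas": [{"tx":0,"ty":0,"tz":0,"yaw":0.01,"grip":0},{"tx":0,"ty":0,"tz":0,"yaw":0.01,"grip":0},{"tx":0,"ty":0,"tz":0,"yaw":0.01,"grip":0},{"tx":0,"ty":0,"tz":0,"yaw":0.01,"grip":0},{"tx":0,"ty":0,"tz":0,"yaw":0.01,"grip":0}]}}

```text
time_s: 25.3
tool_pos: [0.4792, 0.2445, 0.1468]
orientation: [-0.0, 0.422, 0.907, 0.0]
ft_force: [-8.5, -0.6, 10.8]
gripper_width: 0.0115
finger_force: 34.9
```

```bash
echo "print('e6',sensors.get_obs()['effort'][5].round(3), 'dial',round(psi()+1.625,3))">>s.py; python3 s.py
```

```text
t 25.3 pos [0.4792 0.2445 0.1468] psi 0.7 tx -0.0003 ty 0.0004 tz 0.0018 yaw 1.3 F [-8.5 -0.6 10.8] M [-0.088  1.231  0.04 ] w 0.0115
e6 -0.107 dial 2.325
```

>>> {"name": "carry_out", "arguments": {"deltas": [{"tx":0,"ty":0,"tz":0,"yaw":0.01,"grip":0},{"tx":0,"ty":0,"tz":0,"yaw":0.01,"grip":0},{"tx":0,"ty":0,"tz":0,"yaw":0.01,"grip":0},{"tx":0,"ty":0,"tz":0,"yaw":0.01,"grip":0},{"tx":0,"ty":0,"tz":0,"yaw":0.01,"grip":0}]}}

```text
time_s: 25.92
tool_pos: [0.4792, 0.2446, 0.1468]
orientation: [-0.0, 0.444, 0.896, 0.0]
ft_force: [-7.4, -0.6, 10.7]
gripper_width: 0.0115
finger_force: 34.9
```

```bash
python3 s.py
```

```text
t 25.93 pos [0.4792 0.2446 0.1468] psi 0.65 tx -0.0003 ty 0.0004 tz 0.0018 yaw 1.25 F [-7.4 -0.6 10.7] M [-0.053  1.272  0.016] w 0.0115
e6 -0.107 dial 2.275
```

Joint 6 effort turns out to be a clean torque signal, steady at -0.107 from friction alone. I'll use it from here.

>>> {"name": "carry_out", "arguments": {"deltas": [{"tx":0,"ty":0,"tz":0,"yaw":0.01,"grip":0},{"tx":0,"ty":0,"tz":0,"yaw":0.01,"grip":0},{"tx":0,"ty":0,"tz":0,"yaw":0.01,"grip":0},{"tx":0,"ty":0,"tz":0,"yaw":0.01,"grip":0},{"tx":0,"ty":0,"tz":0,"yaw":0.01,"grip":0}]}}

```text
time_s: 26.55
tool_pos: [0.4792, 0.2446, 0.1468]
orientation: [0.0, 0.467, 0.884, 0.0]
ft_force: [-7.2, -0.4, 10.0]
gripper_width: 0.0114
finger_force: 34.9
```

```bash
python3 s.py
```

```text
t 26.55 pos [0.4792 0.2446 0.1468] psi 0.6 tx -0.0002 ty 0.0004 tz 0.0018 yaw 1.2 F [-7.2 -0.4 10. ] M [-0.007  1.241  0.027] w 0.0114
e6 -0.107 dial 2.225
```

>>> {"name": "carry_out", "arguments": {"deltas": [{"tx":0,"ty":0,"tz":0,"yaw":0.011,"grip":0},{"tx":0,"ty":0,"tz":0,"yaw":0.011,"grip":0},{"tx":0,"ty":0,"tz":0,"yaw":0.011,"grip":0},{"tx":0,"ty":0,"tz":0,"yaw":0.011,"grip":0},{"tx":0,"ty":0,"tz":0,"yaw":0.011,"grip":0}]}}

```text
time_s: 27.18
tool_pos: [0.4793, 0.2446, 0.1467]
orientation: [0.0, 0.491, 0.871, 0.0]
ft_force: [-7.2, -1.3, 10.8]
gripper_width: 0.0116
finger_force: 34.9
```

```bash
python3 s.py
```

```text
t 27.18 pos [0.4793 0.2446 0.1467] psi 0.545 tx -0.0002 ty 0.0004 tz 0.0017 yaw 1.145 F [-7.2 -1.3 10.8] M [-0.024  1.212  0.051] w 0.0116
e6 -0.074 dial 2.17
```

>>> {"name": "carry_out", "arguments": {"deltas": [{"tx":0,"ty":0,"tz":0,"yaw":0.01,"grip":0},{"tx":0,"ty":0,"tz":0,"yaw":0.01,"grip":0},{"tx":0,"ty":0,"tz":0,"yaw":0.01,"grip":0},{"tx":0,"ty":0,"tz":0,"yaw":0,"grip":0},{"tx":0,"ty":0,"tz":0,"yaw":0,"grip":0}]}}

```text
time_s: 27.8
tool_pos: [0.4793, 0.2446, 0.1468]
orientation: [0.0, 0.504, 0.864, 0.0]
ft_force: [-7.1, 0.0, 9.5]
gripper_width: 0.0114
finger_force: 34.8
```

```bash
python3 s.py
```

```text
t 27.8 pos [0.4793 0.2446 0.1468] psi 0.515 tx -0.0002 ty 0.0004 tz 0.0018 yaw 1.115 F [-7.1  0.   9.5] M [-0.048  1.15   0.076] w 0.0114
e6 0.045 dial 2.14
```

>>> {"name": "carry_out", "arguments": {"deltas": [{"tx":0,"ty":0,"tz":0,"yaw":0.01,"grip":0},{"tx":0,"ty":0,"tz":0,"yaw":0,"grip":0},{"tx":0,"ty":0,"tz":0,"yaw":0,"grip":0},{"tx":0,"ty":0,"tz":0,"yaw":0,"grip":0},{"tx":0,"ty":0,"tz":0,"yaw":0,"grip":0}]}}

```text
time_s: 28.42
tool_pos: [0.4793, 0.2446, 0.1468]
orientation: [0.0, 0.508, 0.861, 0.0]
ft_force: [-7.9, -0.8, 10.8]
gripper_width: 0.0111
finger_force: 34.8
```

```bash
python3 s.py
```

```text
t 28.43 pos [0.4793 0.2446 0.1468] psi 0.505 tx -0.0002 ty 0.0003 tz 0.0018 yaw 1.105 F [-7.9 -0.8 10.8] M [-0.032  1.124  0.047] w 0.0111
e6 0.055 dial 2.13
```

>>> {"name": "carry_out", "arguments": {"deltas": [{"tx":0,"ty":0,"tz":0,"yaw":0.01,"grip":0},{"tx":0,"ty":0,"tz":0,"yaw":0.01,"grip":0},{"tx":0,"ty":0,"tz":0,"yaw":0,"grip":0},{"tx":0,"ty":0,"tz":0,"yaw":0,"grip":0},{"tx":0,"ty":0,"tz":0,"yaw":0,"grip":0}]}}

```text
time_s: 29.05
tool_pos: [0.4793, 0.2446, 0.1468]
orientation: [0.0, 0.517, 0.856, 0.0]
ft_force: [-8.0, -0.6, 10.9]
gripper_width: 0.0112
finger_force: 34.8
```

```bash
python3 s.py
```

```text
t 29.05 pos [0.4793 0.2446 0.1468] psi 0.485 tx -0.0002 ty 0.0003 tz 0.0018 yaw 1.085 F [-8.  -0.6 10.9] M [-0.064  1.089  0.006] w 0.0112
e6 0.078 dial 2.11
```

>>> {"name": "carry_out", "arguments": {"deltas": [{"tx":0,"ty":0,"tz":0,"yaw":0.01,"grip":0},{"tx":0,"ty":0,"tz":0,"yaw":0.01,"grip":0},{"tx":0,"ty":0,"tz":0,"yaw":0.01,"grip":0},{"tx":0,"ty":0,"tz":0,"yaw":0.01,"grip":0},{"tx":0,"ty":0,"tz":0,"yaw":0.01,"grip":0}]}}

```text
time_s: 29.68
tool_pos: [0.4793, 0.2446, 0.1468]
orientation: [0.0, 0.538, 0.843, 0.0]
ft_force: [-7.6, -0.3, 9.7]
gripper_width: 0.0113
finger_force: 34.8
```

```bash
echo "o=sensors.get_obs();print('qd',o['qd'].round(3),'q',o['q'].round(4),'eff',o['effort'].round(3))">>s.py; python3 s.py
```

```text
t 29.68 pos [0.4793 0.2446 0.1468] psi 0.435 tx -0.0002 ty 0.0003 tz 0.0018 yaw 1.035 F [-7.6 -0.3  9.7] M [-0.009  1.016  0.211] w 0.0113
e6 0.069 dial 2.06
qd [ 0.001 -0.     0.002  0.003 -0.     0.08 ] q [ 0.3853  0.4611  1.7755  0.0001  0.9044 -0.0498] eff [ -1.754 -47.608 -25.059  -0.343  -1.592   0.069]
```

Caught at about 2.10: Mz rose to 0.21 and joint 6 effort jumped by 0.18. The catch only takes at 0.08 rad/s or slower. I'll relieve it, let go and move over the right dial.

>>> {"name": "carry_out", "arguments": {"deltas": [{"tx":0,"ty":0,"tz":0,"yaw":-0.02,"grip":0},{"tx":0,"ty":0,"tz":0,"yaw":-0.02,"grip":0},{"tx":0,"ty":0,"tz":0,"yaw":0,"grip":0},{"tx":0,"ty":0,"tz":0,"yaw":0,"grip":0.6},{"tx":0,"ty":0,"tz":0,"yaw":0,"grip":0.6}]}}

```text
time_s: 30.3
tool_pos: [0.4798, 0.2445, 0.1457]
orientation: [0.0, 0.521, 0.854, 0.0]
ft_force: [0.2, -0.6, 0.0]
gripper_width: 0.0471
finger_force: 0.0
```

```bash
python3 s.py
```

```text
t 30.3 pos [0.4798 0.2445 0.1457] psi 0.475 tx 0.0002 ty -0.0 tz 0.0007 yaw 1.075 F [ 0.2 -0.6  0. ] M [ 0.02  -0.013 -0.027] w 0.0471
e6 0.0 dial 2.1
qd [-0.001  0.004  0.002 -0.002  0.002 -0.001] q [ 0.3849  0.4631  1.7755 -0.0002  0.9018 -0.0899] eff [  0.048 -52.49  -24.437  -0.002   0.008   0.   ]
```

>>> {"name": "carry_out", "arguments": {"deltas": [{"tx":0,"ty":0,"tz":-0.04,"yaw":0,"grip":0.6},{"tx":0,"ty":0,"tz":-0.04,"yaw":0,"grip":0.6},{"tx":-0.045,"ty":-0.026,"tz":0,"yaw":0,"grip":0.6},{"tx":-0.045,"ty":-0.026,"tz":0,"yaw":0,"grip":0.6},{"tx":-0.045,"ty":-0.026,"tz":0,"yaw":0,"grip":0.6}]}}

```text
time_s: 30.92
tool_pos: [0.4717, 0.0872, 0.2256]
orientation: [0.0, 0.521, 0.854, 0.0]
ft_force: [0.2, 0.4, 0.5]
gripper_width: 0.0512
finger_force: 0.0
```

>>> {"name": "carry_out", "arguments": {"deltas": [{"tx":-0.0464,"ty":-0.0276,"tz":0,"yaw":0,"grip":0.6},{"tx":0,"ty":0,"tz":0,"yaw":0.112,"grip":0.6},{"tx":0,"ty":0,"tz":0,"yaw":0,"grip":0.6},{"tx":0,"ty":0,"tz":0,"yaw":0,"grip":0.6},{"tx":0,"ty":0,"tz":0,"yaw":0,"grip":0.6}]}}

```text
time_s: 31.55
tool_pos: [0.4685, 0.0354, 0.2253]
orientation: [0.0, 0.567, 0.824, -0.0]
ft_force: [0.8, 0.1, 1.0]
gripper_width: 0.0512
finger_force: 0.0
```

```bash
cat > v.py <<'E'
from h import *
from plant import get_image
plan(.4683,.0350,.147,.363)
p=camera_params("wrist");im=get_image("wrist")
print(pix("wrist",[[.4683,.0350,.118],[.4683,.0350,.154]],p))
cv2.imwrite("pics/w5.png",im)
E
python3 v.py
```

```text
t 31.55 pos [0.4685 0.0354 0.2253] psi 0.365 tx -0.0003 ty -0.0003 tz 0.0783 yaw 0.002 F [0.8 0.1 1. ] M [ 0.051 -0.023 -0.011] w 0.0512
[[317.03986233 248.3944239 ]
 [316.97071313 266.68252707]]
```

View pics/w5.png

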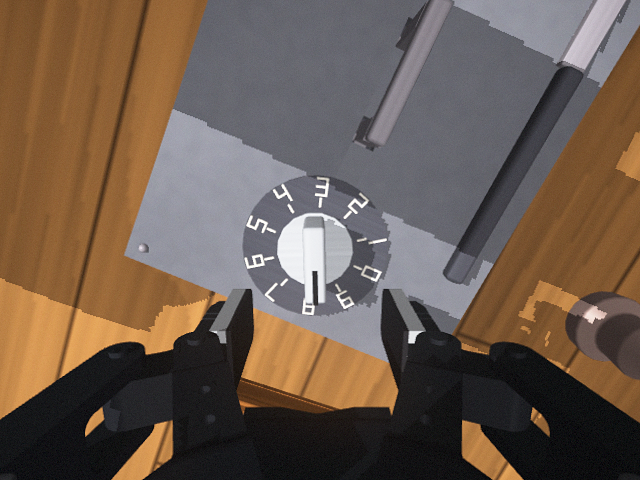

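The right dial is centred at (315,248) and its bar is aligned, with the nose just past 8 (about 5.13). Descend, grip and turn through the free part.

>>> {"name": "carry_out", "arguments": {"deltas": [{"tx":0,"ty":0,"tz":0.03,"yaw":0,"grip":0.6},{"tx":0,"ty":0,"tz":0.03,"yaw":0,"grip":0.6},{"tx":0,"ty":0,"tz":0.018,"yaw":0,"grip":0.6},{"tx":0,"ty":0,"tz":0,"yaw":0,"grip":0},{"tx":0,"ty":0,"tz":0,"yaw":0,"grip":0}], "newtons": 30}}

```text
time_s: 32.22
tool_pos: [0.4689, 0.035, 0.148]
orientation: [0.0, 0.568, 0.823, 0.0]
ft_force: [-0.6, -0.1, 0.1]
gripper_width: 0.0155
finger_force: 1.0
```

>>> {"name": "carry_out", "arguments": {"deltas": [{"tx":0,"ty":0,"tz":0,"yaw":0,"grip":0},{"tx":0,"ty":0,"tz":0,"yaw":0,"grip":0},{"tx":0,"ty":0,"tz":0,"yaw":0.02,"grip":0},{"tx":0,"ty":0,"tz":0,"yaw":0.04,"grip":0},{"tx":0,"ty":0,"tz":0,"yaw":0.04,"grip":0}]}}

```text
time_s: 32.85
tool_pos: [0.4676, 0.0347, 0.1481]
orientation: [-0.001, 0.609, 0.794, -0.001]
ft_force: [-9.0, -2.9, 6.3]
gripper_width: 0.0116
finger_force: 32.0
```

>>> {"name": "carry_out", "arguments": {"deltas": [{"tx":0,"ty":0,"tz":0,"yaw":0.04,"grip":0},{"tx":0,"ty":0,"tz":0,"yaw":0.04,"grip":0},{"tx":0,"ty":0,"tz":0,"yaw":0.01,"grip":0},{"tx":0,"ty":0,"tz":0,"yaw":0.008,"grip":0},{"tx":0,"ty":0,"tz":0,"yaw":0.008,"grip":0}]}}

```text
time_s: 33.48
tool_pos: [0.4676, 0.0347, 0.1481]
orientation: [-0.0, 0.649, 0.761, -0.001]
ft_force: [-8.3, -3.2, 6.8]
gripper_width: 0.0116
finger_force: 32.0
```

```bash
cat > r.py <<'E'
from h import *
np.set_printoptions(suppress=True)
o=sensors.get_obs()
print(round(o["time_s"],2),"dial",round(psi(o)+4.766,3),"e6",o["effort"][5].round(3),"Mz",o["moment"][2].round(3),"F",o["ft_force"].round(1),"w",o["gripper_width"].round(4),"eff",o["effort"][[0,3,4]].round(2))
E
python3 r.py
```

```text
Traceback (most recent call last):
  File "r.py", line 4, in <module>
    print(round(o["time_s"],2),"dial",round(psi(o)+4.766,3),"e6",o["effort"][5].round(3),"Mz",o["moment"][2].round(3),"F",o["ft_force"].round(1),"w",o["gripper_width"].round(4),"eff",o["effort"][[0,3,4]].round(2))
                                                                                                                                                     ^^^^^^^^^^^^^^^^^^^^^^^^
AttributeError: 'float' object has no attribute 'round'
```

>>> {"name": "carry_out", "arguments": {"deltas": [{"tx":0,"ty":-0.0008,"tz":0,"yaw":0.009,"grip":0},{"tx":0,"ty":0,"tz":0,"yaw":0.009,"grip":0},{"tx":0,"ty":0,"tz":0,"yaw":0.009,"grip":0},{"tx":0,"ty":0,"tz":0,"yaw":0.008,"grip":0},{"tx":0,"ty":0,"tz":0,"yaw":0.008,"grip":0}]}}

```text
time_s: 34.1
tool_pos: [0.4676, 0.0347, 0.1481]
orientation: [0.0, 0.666, 0.746, -0.0]
ft_force: [-6.0, -1.7, 8.6]
gripper_width: 0.0116
finger_force: 32.3
```

```bash
sed -i 's/o\["gripper_width"\].round(4)/o["gripper_width"]/' r.py; python3 r.py
```

```text
34.1 dial 4.88 e6 -0.043 Mz 0.086 F [-6.  -1.7  8.6] w 0.011565632845468765 eff [ 0.64  0.45 -1.49]
```

>>> {"name": "carry_out", "arguments": {"deltas": [{"tx":0,"ty":0,"tz":0,"yaw":0.008,"grip":0},{"tx":0,"ty":0,"tz":0,"yaw":0.008,"grip":0},{"tx":0,"ty":0,"tz":0,"yaw":0.008,"grip":0},{"tx":0,"ty":0,"tz":0,"yaw":0.008,"grip":0},{"tx":0,"ty":0,"tz":0,"yaw":0.008,"grip":0}]}}

```text
time_s: 34.72
tool_pos: [0.4676, 0.0346, 0.1481]
orientation: [0.0, 0.68, 0.733, -0.0]
ft_force: [-6.2, -2.0, 7.7]
gripper_width: 0.0114
finger_force: 32.3
```

```bash
python3 r.py
```

```text
34.73 dial 4.84 e6 -0.042 Mz 0.117 F [-6.2 -2.   7.7] w 0.01140110666289568 eff [ 0.64  0.45 -1.46]
```

>>> {"name": "carry_out", "arguments": {"deltas": [{"tx":0,"ty":0,"tz":0,"yaw":0.008,"grip":0},{"tx":0,"ty":0,"tz":0,"yaw":0.008,"grip":0},{"tx":0,"ty":0,"tz":0,"yaw":0,"grip":0},{"tx":0,"ty":0,"tz":0,"yaw":0,"grip":0},{"tx":0,"ty":0,"tz":0,"yaw":0,"grip":0}]}}

```text
time_s: 35.35
tool_pos: [0.4676, 0.0346, 0.1481]
orientation: [0.0, 0.686, 0.727, -0.0]
ft_force: [-6.3, -1.8, 7.9]
gripper_width: 0.0116
finger_force: 32.3
```

>>> {"name": "carry_out", "arguments": {"deltas": [{"tx":0,"ty":0,"tz":0,"yaw":0.008,"grip":0},{"tx":0,"ty":0,"tz":0,"yaw":0.008,"grip":0},{"tx":0,"ty":0,"tz":0,"yaw":0.008,"grip":0},{"tx":0,"ty":0,"tz":0,"yaw":0.008,"grip":0},{"tx":0,"ty":0,"tz":0,"yaw":0.008,"grip":0}]}}

```text
time_s: 35.98
tool_pos: [0.4676, 0.0346, 0.1481]
orientation: [0.0, 0.701, 0.713, -0.0]
ft_force: [-5.7, -2.0, 8.2]
gripper_width: 0.0111
finger_force: 32.3
```

```bash
python3 r.py
```

```text
35.98 dial 4.784 e6 -0.034 Mz 0.032 F [-5.7 -2.   8.2] w 0.011140851549812482 eff [ 0.64  0.46 -1.43]
```

>>> {"name": "carry_out", "arguments": {"deltas": [{"tx":0,"ty":0,"tz":0,"yaw":0.008,"grip":0},{"tx":0,"ty":0,"tz":0,"yaw":0.008,"grip":0},{"tx":0,"ty":0,"tz":0,"yaw":0,"grip":0},{"tx":0,"ty":0,"tz":0,"yaw":0,"grip":0},{"tx":0,"ty":0,"tz":0,"yaw":0,"grip":0}]}}

```text
time_s: 36.6
tool_pos: [0.4676, 0.0346, 0.1481]
orientation: [0.0, 0.706, 0.708, -0.0]
ft_force: [-5.8, -2.4, 8.3]
gripper_width: 0.0112
finger_force: 32.3
```

>>> {"name": "carry_out", "arguments": {"deltas": [{"tx":0,"ty":0,"tz":0,"yaw":0.008,"grip":0},{"tx":0,"ty":0,"tz":0,"yaw":0.008,"grip":0},{"tx":0,"ty":0,"tz":0,"yaw":0.008,"grip":0},{"tx":0,"ty":0,"tz":0,"yaw":0.008,"grip":0},{"tx":0,"ty":0,"tz":0,"yaw":0.008,"grip":0}]}}

```text
time_s: 37.22
tool_pos: [0.4676, 0.0346, 0.1481]
orientation: [0.0, 0.72, 0.694, -0.0]
ft_force: [-5.2, -2.4, 8.5]
gripper_width: 0.0115
finger_force: 32.3
```

```bash
python3 r.py
```

```text
37.23 dial 4.728 e6 -0.022 Mz 0.084 F [-5.2 -2.4  8.5] w 0.011519886070429723 eff [ 0.64  0.48 -1.4 ]
```

>>> {"name": "carry_out", "arguments": {"deltas": [{"tx":0,"ty":0,"tz":0,"yaw":0.008,"grip":0},{"tx":0,"ty":0,"tz":0,"yaw":0.008,"grip":0},{"tx":0,"ty":0,"tz":0,"yaw":0,"grip":0},{"tx":0,"ty":0,"tz":0,"yaw":0,"grip":0},{"tx":0,"ty":0,"tz":0,"yaw":0,"grip":0}]}}

```text
time_s: 37.85
tool_pos: [0.4676, 0.0346, 0.1481]
orientation: [0.0, 0.726, 0.688, -0.0]
ft_force: [-5.4, -1.9, 7.9]
gripper_width: 0.0115
finger_force: 32.3
```

>>> {"name": "carry_out", "arguments": {"deltas": [{"tx":0,"ty":0,"tz":0,"yaw":0.008,"grip":0},{"tx":0,"ty":0,"tz":0,"yaw":0.008,"grip":0},{"tx":0,"ty":0,"tz":0,"yaw":0.008,"grip":0},{"tx":0,"ty":0,"tz":0,"yaw":0.008,"grip":0},{"tx":0,"ty":0,"tz":0,"yaw":0.008,"grip":0}]}}

```text
time_s: 38.48
tool_pos: [0.4676, 0.0346, 0.1481]
orientation: [0.0, 0.74, 0.673, -0.0]
ft_force: [-5.7, -2.6, 7.7]
gripper_width: 0.0115
finger_force: 32.3
```

```bash
python3 r.py
```

```text
38.48 dial 4.672 e6 -0.094 Mz -0.003 F [-5.7 -2.6  7.7] w 0.011485409541878657 eff [ 0.74  0.44 -1.35]
```

>>> {"name": "carry_out", "arguments": {"deltas": [{"tx":0,"ty":0,"tz":0,"yaw":0.008,"grip":0},{"tx":0,"ty":0,"tz":0,"yaw":0.008,"grip":0},{"tx":0,"ty":0,"tz":0,"yaw":0.008,"grip":0},{"tx":0,"ty":0,"tz":0,"yaw":0.008,"grip":0},{"tx":0,"ty":0,"tz":0,"yaw":0.008,"grip":0}]}}

```text
time_s: 39.1
tool_pos: [0.4677, 0.0346, 0.1481]
orientation: [0.0, 0.753, 0.658, -0.0]
ft_force: [-5.4, -2.2, 7.3]
gripper_width: 0.0112
finger_force: 32.2
```

```bash
python3 r.py
```

```text
39.1 dial 4.632 e6 -0.049 Mz 0.035 F [-5.4 -2.2  7.3] w 0.011191470276304105 eff [ 0.71  0.48 -1.34]
```

>>> {"name": "carry_out", "arguments": {"deltas": [{"tx":0,"ty":0,"tz":0,"yaw":0.008,"grip":0},{"tx":0,"ty":0,"tz":0,"yaw":0.008,"grip":0},{"tx":0,"ty":0,"tz":0,"yaw":0.008,"grip":0},{"tx":0,"ty":0,"tz":0,"yaw":0,"grip":0},{"tx":0,"ty":0,"tz":0,"yaw":0,"grip":0}]}}

```text
time_s: 39.72
tool_pos: [0.4677, 0.0346, 0.1482]
orientation: [0.0, 0.761, 0.649, 0.0]
ft_force: [-4.4, -1.5, 7.1]
gripper_width: 0.0113
finger_force: 32.3
```

```bash
python3 r.py
```

```text
39.73 dial 4.608 e6 -0.001 Mz -0.047 F [-4.4 -1.5  7.1] w 0.01126595201817828 eff [ 0.79  0.45 -1.33]
```

>>> {"name": "carry_out", "arguments": {"deltas": [{"tx":0,"ty":0,"tz":0,"yaw":0.008,"grip":0},{"tx":0,"ty":0,"tz":0,"yaw":0.008,"grip":0},{"tx":0,"ty":0,"tz":0,"yaw":0.008,"grip":0},{"tx":0,"ty":0,"tz":0,"yaw":0.007,"grip":0},{"tx":0,"ty":0,"tz":0,"yaw":0.007,"grip":0}]}}

```text
time_s: 40.35
tool_pos: [0.4677, 0.0346, 0.1481]
orientation: [0.0, 0.773, 0.635, 0.0]
ft_force: [-5.7, -1.1, 7.8]
gripper_width: 0.0116
finger_force: 32.3
```

```bash
python3 r.py
```

```text
40.35 dial 4.57 e6 -0.065 Mz 0.054 F [-5.7 -1.1  7.8] w 0.011593816813067474 eff [ 0.78  0.48 -1.29]
```

>>> {"name": "carry_out", "arguments": {"deltas": [{"tx":0,"ty":0,"tz":0,"yaw":0.008,"grip":0},{"tx":0,"ty":0,"tz":0,"yaw":0.008,"grip":0},{"tx":0,"ty":0,"tz":0,"yaw":0.008,"grip":0},{"tx":0,"ty":0,"tz":0,"yaw":0,"grip":0},{"tx":0,"ty":0,"tz":0,"yaw":0,"grip":0}]}}

```text
time_s: 40.98
tool_pos: [0.4677, 0.0346, 0.1481]
orientation: [0.0, 0.78, 0.625, 0.0]
ft_force: [-6.1, -2.6, 8.0]
gripper_width: 0.0112
finger_force: 32.2
```

>>> {"name": "carry_out", "arguments": {"deltas": [{"tx":0,"ty":0,"tz":0,"yaw":0.008,"grip":0},{"tx":0,"ty":0,"tz":0,"yaw":0.008,"grip":0},{"tx":0,"ty":0,"tz":0,"yaw":0.008,"grip":0},{"tx":0,"ty":0,"tz":0,"yaw":0.007,"grip":0},{"tx":0,"ty":0,"tz":0,"yaw":0.007,"grip":0}]}}

```text
time_s: 41.6
tool_pos: [0.4677, 0.0346, 0.1481]
orientation: [0.0, 0.792, 0.61, 0.0]
ft_force: [-5.6, -2.9, 7.0]
gripper_width: 0.0113
finger_force: 32.2
```

```bash
python3 r.py
```

```text
41.6 dial 4.508 e6 -0.139 Mz -0.089 F [-5.6 -2.9  7. ] w 0.011320966428427127 eff [ 0.9   0.45 -1.25]
```

>>> {"name": "carry_out", "arguments": {"deltas": [{"tx":0,"ty":0,"tz":0,"yaw":0.01,"grip":0},{"tx":0,"ty":0,"tz":0,"yaw":0.01,"grip":0},{"tx":0,"ty":0,"tz":0,"yaw":0.01,"grip":0},{"tx":0,"ty":0,"tz":0,"yaw":0.01,"grip":0},{"tx":0,"ty":0,"tz":0,"yaw":0.008,"grip":0}]}}

```text
time_s: 42.22
tool_pos: [0.4677, 0.0346, 0.1481]
orientation: [0.0, 0.807, 0.591, 0.0]
ft_force: [-5.3, -2.2, 7.1]
gripper_width: 0.0117
finger_force: 32.2
```

```bash
python3 r.py
```

```text
42.23 dial 4.46 e6 -0.071 Mz 0.043 F [-5.3 -2.2  7.1] w 0.011736234806035022 eff [ 0.88  0.48 -1.24]
```

>>> {"name": "carry_out", "arguments": {"deltas": [{"tx":0,"ty":0,"tz":0,"yaw":0.008,"grip":0},{"tx":0,"ty":0,"tz":0,"yaw":0.008,"grip":0},{"tx":0,"ty":0,"tz":0,"yaw":0.008,"grip":0},{"tx":0,"ty":0,"tz":0,"yaw":0.008,"grip":0},{"tx":0,"ty":0,"tz":0,"yaw":0.008,"grip":0}]}}

```text
time_s: 42.85
tool_pos: [0.4677, 0.0346, 0.1481]
orientation: [0.0, 0.818, 0.575, 0.0]
ft_force: [-5.6, -1.1, 7.6]
gripper_width: 0.0113
finger_force: 32.2
```

```bash
python3 r.py
```

```text
42.85 dial 4.42 e6 -0.076 Mz 0.032 F [-5.6 -1.1  7.6] w 0.01133120060386522 eff [ 0.9   0.5  -1.22]
```

>>> {"name": "carry_out", "arguments": {"deltas": [{"tx":0,"ty":0,"tz":0,"yaw":0.008,"grip":0},{"tx":0,"ty":0,"tz":0,"yaw":0.008,"grip":0},{"tx":0,"ty":0,"tz":0,"yaw":0.006,"grip":0},{"tx":0,"ty":0,"tz":0,"yaw":0,"grip":0},{"tx":0,"ty":0,"tz":0,"yaw":0,"grip":0}]}}

```text
time_s: 43.48
tool_pos: [0.4677, 0.0346, 0.1481]
orientation: [0.0, 0.825, 0.566, 0.0]
ft_force: [-4.2, -2.1, 7.0]
gripper_width: 0.0115
finger_force: 32.2
```

```bash
python3 r.py
```

```text
43.48 dial 4.398 e6 -0.021 Mz -0.044 F [-4.2 -2.1  7. ] w 0.01153316204552129 eff [ 0.98  0.48 -1.21]
```

>>> {"name": "carry_out", "arguments": {"deltas": [{"tx":0,"ty":0,"tz":0,"yaw":0.008,"grip":0},{"tx":0,"ty":0,"tz":0,"yaw":0.008,"grip":0},{"tx":0,"ty":0,"tz":0,"yaw":0.008,"grip":0},{"tx":0,"ty":0,"tz":0,"yaw":0.008,"grip":0},{"tx":0,"ty":0,"tz":0,"yaw":0.008,"grip":0}]}}

```text
time_s: 44.1
tool_pos: [0.4678, 0.0346, 0.1481]
orientation: [0.0, 0.836, 0.549, 0.0]
ft_force: [-4.4, -2.1, 6.2]
gripper_width: 0.011
finger_force: 32.2
```

```bash
python3 r.py
```

```text
44.1 dial 4.358 e6 -0.076 Mz 0.051 F [-4.4 -2.1  6.2] w 0.011020402923105542 eff [ 0.95  0.53 -1.19]
```

>>> {"name": "carry_out", "arguments": {"deltas": [{"tx":0,"ty":0,"tz":0,"yaw":0.008,"grip":0},{"tx":0,"ty":0,"tz":0,"yaw":0.008,"grip":0},{"tx":0,"ty":0,"tz":0,"yaw":0.008,"grip":0},{"tx":0,"ty":0,"tz":0,"yaw":0,"grip":0},{"tx":0,"ty":0,"tz":0,"yaw":0,"grip":0}]}}

```text
time_s: 44.72
tool_pos: [0.4678, 0.0346, 0.1481]
orientation: [0.0, 0.842, 0.539, 0.0]
ft_force: [-5.0, -2.4, 8.0]
gripper_width: 0.0116
finger_force: 32.2
```

```bash
python3 r.py
```

```text
44.73 dial 4.334 e6 -0.03 Mz -0.056 F [-5.  -2.4  8. ] w 0.011583680288497744 eff [ 1.04  0.5  -1.18]
```

>>> {"name": "carry_out", "arguments": {"deltas": [{"tx":0,"ty":0,"tz":0,"yaw":0.008,"grip":0},{"tx":0,"ty":0,"tz":0,"yaw":0.008,"grip":0},{"tx":0,"ty":0,"tz":0,"yaw":0.008,"grip":0},{"tx":0,"ty":0,"tz":0,"yaw":0.008,"grip":0},{"tx":0,"ty":0,"tz":0,"yaw":0.008,"grip":0}]}}

```text
time_s: 45.35
tool_pos: [0.4678, 0.0346, 0.1481]
orientation: [0.0, 0.853, 0.522, 0.0]
ft_force: [-4.4, -2.8, 7.2]
gripper_width: 0.0111
finger_force: 32.2
```

```bash
python3 r.py
```

```text
45.35 dial 4.294 e6 -0.055 Mz 0.06 F [-4.4 -2.8  7.2] w 0.011090808086371572 eff [ 0.98  0.57 -1.17]
```

>>> {"name": "carry_out", "arguments": {"deltas": [{"tx":0,"ty":0,"tz":0,"yaw":0.008,"grip":0},{"tx":0,"ty":0,"tz":0,"yaw":0.008,"grip":0},{"tx":0,"ty":0,"tz":0,"yaw":0.008,"grip":0},{"tx":0,"ty":0,"tz":0,"yaw":0,"grip":0},{"tx":0,"ty":0,"tz":0,"yaw":0,"grip":0}]}}

```text
time_s: 45.98
tool_pos: [0.4678, 0.0346, 0.1481]
orientation: [0.0, 0.859, 0.512, 0.0]
ft_force: [-4.4, -3.4, 6.7]
gripper_width: 0.0117
finger_force: 32.2
```

```bash
python3 r.py
```

```text
45.98 dial 4.27 e6 0.017 Mz -0.077 F [-4.4 -3.4  6.7] w 0.011734429076135604 eff [ 1.04  0.56 -1.17]
```

>>> {"name": "carry_out", "arguments": {"deltas": [{"tx":0,"ty":0,"tz":0,"yaw":0.008,"grip":0},{"tx":0,"ty":0,"tz":0,"yaw":0.008,"grip":0},{"tx":0,"ty":0,"tz":0,"yaw":0.008,"grip":0},{"tx":0,"ty":0,"tz":0,"yaw":0.008,"grip":0},{"tx":0,"ty":0,"tz":0,"yaw":0.008,"grip":0}]}}

```text
time_s: 46.6
tool_pos: [0.4678, 0.0346, 0.1481]
orientation: [0.0, 0.869, 0.495, 0.0]
ft_force: [-4.8, -1.9, 6.1]
gripper_width: 0.0115
finger_force: 32.2
```

```bash
python3 r.py
```

```text
46.6 dial 4.23 e6 0.015 Mz 0.1 F [-4.8 -1.9  6.1] w 0.011531782208194232 eff [ 0.96  0.64 -1.16]
```

>>> {"name": "carry_out", "arguments": {"deltas": [{"tx":0,"ty":0,"tz":0,"yaw":0,"grip":0},{"tx":0,"ty":0,"tz":0,"yaw":0.008,"grip":0},{"tx":0,"ty":0,"tz":0,"yaw":0.008,"grip":0},{"tx":0,"ty":0,"tz":0,"yaw":0.008,"grip":0},{"tx":0,"ty":0,"tz":0,"yaw":0.008,"grip":0}]}}

```text
time_s: 47.22
tool_pos: [0.4678, 0.0346, 0.1481]
orientation: [0.0, 0.877, 0.481, 0.0]
ft_force: [-4.9, -2.7, 7.3]
gripper_width: 0.0116
finger_force: 32.2
```

```bash
python3 r.py
```

```text
47.23 dial 4.198 e6 0.053 Mz 0.14 F [-4.9 -2.7  7.3] w 0.011597130058591799 eff [ 0.95  0.68 -1.16]
```

>>> {"name": "carry_out", "arguments": {"deltas": [{"tx":0,"ty":0,"tz":0,"yaw":0,"grip":0},{"tx":0,"ty":0,"tz":0,"yaw":0,"grip":0},{"tx":0,"ty":0,"tz":0,"yaw":0.008,"grip":0},{"tx":0,"ty":0,"tz":0,"yaw":0.008,"grip":0},{"tx":0,"ty":0,"tz":0,"yaw":0.008,"grip":0}]}}

```text
time_s: 47.85
tool_pos: [0.4678, 0.0346, 0.1481]
orientation: [0.0, 0.883, 0.47, 0.0]
ft_force: [-5.2, -3.4, 6.2]
gripper_width: 0.0113
finger_force: 32.2
```

```bash
python3 r.py
```

```text
47.85 dial 4.174 e6 0.082 Mz 0.207 F [-5.2 -3.4  6.2] w 0.01132385053550262 eff [ 0.93  0.71 -1.16]
```

The right dial is caught too, near 4.24: torque climbs steadily to Mz 0.21. I'll relieve it, let go, and take the shackle with a light 20 N grip so it would slip rather than tug.

>>> {"name": "carry_out", "arguments": {"deltas": [{"tx":0,"ty":0,"tz":0,"yaw":-0.02,"grip":0},{"tx":0,"ty":0,"tz":0,"yaw":-0.02,"grip":0},{"tx":0,"ty":0,"tz":0,"yaw":0,"grip":0},{"tx":0,"ty":0,"tz":0,"yaw":0,"grip":0.6},{"tx":0,"ty":0,"tz":0,"yaw":0,"grip":0.6}]}}

```text
time_s: 48.48
tool_pos: [0.468, 0.0348, 0.1476]
orientation: [0.0, 0.873, 0.488, 0.0]
ft_force: [-0.1, 0.1, -0.2]
gripper_width: 0.047
finger_force: 0.0
```

>>> {"name": "carry_out", "arguments": {"deltas": [{"tx":0,"ty":0,"tz":-0.04,"yaw":0,"grip":0.6},{"tx":0,"ty":0,"tz":-0.04,"yaw":0,"grip":0.6},{"tx":0.0461,"ty":-0.0248,"tz":0,"yaw":0,"grip":0.6},{"tx":0.0461,"ty":-0.0248,"tz":0,"yaw":0,"grip":0.6},{"tx":0,"ty":0,"tz":0,"yaw":-0.1,"grip":0.6}]}}

```text
time_s: 49.1
tool_pos: [0.4738, 0.142, 0.2274]
orientation: [-0.0, 0.846, 0.533, 0.0]
ft_force: [-0.2, -0.5, -0.7]
gripper_width: 0.0511
finger_force: 0.0
```

>>> {"name": "carry_out", "arguments": {"deltas": [{"tx":0,"ty":0,"tz":0,"yaw":-0.1,"grip":0.6},{"tx":0,"ty":0,"tz":0,"yaw":-0.1,"grip":0.6},{"tx":0,"ty":0,"tz":0,"yaw":-0.1,"grip":0.6},{"tx":0,"ty":0,"tz":0,"yaw":-0.098,"grip":0.6},{"tx":0,"ty":0,"tz":0,"yaw":0,"grip":0.6}]}}

```text
time_s: 49.72
tool_pos: [0.4739, 0.1393, 0.2274]
orientation: [0.0, 0.726, 0.688, 0.0]
ft_force: [-0.0, -0.9, -0.7]
gripper_width: 0.0513
finger_force: 0.0
```

>>> {"name": "carry_out", "arguments": {"deltas": [{"tx":0,"ty":0,"tz":0.03,"yaw":0,"grip":0.6},{"tx":0,"ty":0,"tz":0.03,"yaw":0,"grip":0.6},{"tx":0,"ty":0,"tz":0.014,"yaw":0,"grip":0.6},{"tx":0,"ty":0,"tz":0,"yaw":0,"grip":0},{"tx":0,"ty":0,"tz":0,"yaw":0,"grip":0}], "newtons": 20}}

```text
time_s: 50.35
tool_pos: [0.4744, 0.1394, 0.1542]
orientation: [0.0, 0.726, 0.688, 0.001]
ft_force: [-0.1, -0.3, -0.2]
gripper_width: 0.0154
finger_force: 0.0
```

>>> {"name": "carry_out", "arguments": {"deltas": [{"tx":0,"ty":0,"tz":0,"yaw":0,"grip":0},{"tx":0,"ty":0,"tz":0,"yaw":0,"grip":0},{"tx":0,"ty":0,"tz":0,"yaw":0,"grip":0},{"tx":0,"ty":0,"tz":-0.002,"yaw":0,"grip":0},{"tx":0,"ty":0,"tz":-0.002,"yaw":0,"grip":0}]}}

```text
time_s: 50.98
tool_pos: [0.4736, 0.1392, 0.1573]
orientation: [-0.0, 0.726, 0.688, -0.0]
ft_force: [-0.7, 0.6, -1.7]
gripper_width: 0.0099
finger_force: 23.3
```

>>> {"name": "carry_out", "arguments": {"deltas": [{"tx":0,"ty":0,"tz":-0.004,"yaw":0,"grip":0},{"tx":0,"ty":0,"tz":-0.004,"yaw":0,"grip":0},{"tx":0,"ty":0,"tz":-0.004,"yaw":0,"grip":0},{"tx":0,"ty":0,"tz":-0.004,"yaw":0,"grip":0},{"tx":0,"ty":0,"tz":-0.004,"yaw":0,"grip":0}]}}

```text
time_s: 51.6
tool_pos: [0.4738, 0.1392, 0.1776]
orientation: [0.0, 0.726, 0.688, 0.0]
ft_force: [0.4, -0.3, -1.5]
gripper_width: 0.0092
finger_force: 23.3
```

>>> {"name": "carry_out", "arguments": {"deltas": [{"tx":0,"ty":0,"tz":-0.015,"yaw":0,"grip":0},{"tx":0,"ty":0,"tz":-0.015,"yaw":0,"grip":0},{"tx":0,"ty":0,"tz":-0.015,"yaw":0,"grip":0},{"tx":0,"ty":0,"tz":-0.015,"yaw":0,"grip":0},{"tx":0,"ty":0,"tz":-0.016,"yaw":0,"grip":0}]}}

```text
time_s: 52.22
tool_pos: [0.4737, 0.1392, 0.2544]
orientation: [0.0, 0.726, 0.688, 0.0]
ft_force: [0.2, 0.1, -2.8]
gripper_width: 0.0092
finger_force: 23.3
```

```bash
python3 -c "
from h import *
plan(.522,-.283,.0775,-.054)
from plant import get_image
cv2.imwrite('pics/w6.png',get_image('wrist'))"
```

```text
t 52.23 pos [0.4737 0.1392 0.2544] psi -0.054 tx -0.419 ty 0.071 tz 0.1769 yaw 0.0 F [ 0.2  0.1 -2.8] M [ 0.043 -0.053 -0.005] w 0.0092
```

View pics/w6.png

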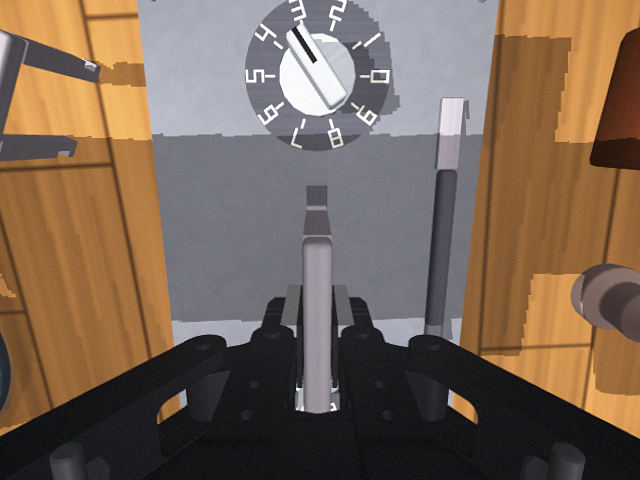

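The shackle came free, weighing 2 N with no resistance, and it hangs level in the fingers. Below it the left dial reads about 3.3. Carrying it to the tray.

>>> {"name": "carry_out", "arguments": {"deltas": [{"tx":-0.0466,"ty":0.0079,"tz":0,"yaw":0,"grip":0},{"tx":-0.0466,"ty":0.0079,"tz":0,"yaw":0,"grip":0},{"tx":-0.0466,"ty":0.0079,"tz":0,"yaw":0,"grip":0},{"tx":-0.0466,"ty":0.0079,"tz":0,"yaw":0,"grip":0},{"tx":-0.0466,"ty":0.0079,"tz":0,"yaw":0,"grip":0}], "newtons": 40}}

```text
time_s: 52.9
tool_pos: [0.5006, -0.0971, 0.2535]
orientation: [0.0, 0.726, 0.688, 0.0]
ft_force: [0.6, 1.3, -1.8]
gripper_width: 0.009
finger_force: 44.7
```

>>> {"name": "carry_out", "arguments": {"deltas": [{"tx":-0.0466,"ty":0.0079,"tz":0,"yaw":0,"grip":0},{"tx":-0.0466,"ty":0.0079,"tz":0,"yaw":0,"grip":0},{"tx":-0.0466,"ty":0.0079,"tz":0,"yaw":0,"grip":0},{"tx":-0.0466,"ty":0.0079,"tz":0,"yaw":0,"grip":0},{"tx":0,"ty":0,"tz":0,"yaw":0,"grip":0}]}}

```text
time_s: 53.52
tool_pos: [0.5219, -0.286, 0.2529]
orientation: [-0.0, 0.727, 0.687, -0.0]
ft_force: [-0.3, 0.6, -2.7]
gripper_width: 0.0093
finger_force: 44.7
```

>>> {"name": "carry_out", "arguments": {"deltas": [{"tx":0,"ty":0,"tz":0.04,"yaw":0,"grip":0},{"tx":0,"ty":0,"tz":0.04,"yaw":0,"grip":0},{"tx":0,"ty":0,"tz":0.04,"yaw":0,"grip":0},{"tx":0,"ty":0,"tz":0.035,"yaw":0,"grip":0},{"tx":0,"ty":0,"tz":0.01,"yaw":0,"grip":0}]}}

```text
time_s: 54.15
tool_pos: [0.5213, -0.2822, 0.0866]
orientation: [-0.002, 0.726, 0.688, -0.0]
ft_force: [0.2, -0.1, -2.2]
gripper_width: 0.0091
finger_force: 44.6
```

>>> {"name": "carry_out", "arguments": {"deltas": [{"tx":0,"ty":0,"tz":0.005,"yaw":0,"grip":0},{"tx":0,"ty":0,"tz":0.003,"yaw":0,"grip":0},{"tx":0,"ty":0,"tz":0.002,"yaw":0,"grip":0},{"tx":0,"ty":0,"tz":0.001,"yaw":0,"grip":0},{"tx":0,"ty":0,"tz":0.0005,"yaw":0,"grip":0}]}}

```text
time_s: 54.78
tool_pos: [0.5229, -0.2837, 0.0784]
orientation: [0.001, 0.726, 0.688, 0.0]
ft_force: [-2.2, 3.5, 12.2]
gripper_width: 0.0094
finger_force: 46.6
```

>>> {"name": "carry_out", "arguments": {"deltas": [{"tx":0,"ty":0,"tz":0,"yaw":0,"grip":0},{"tx":0,"ty":0,"tz":0,"yaw":0,"grip":0.1},{"tx":0,"ty":0,"tz":0,"yaw":0,"grip":0.3},{"tx":0,"ty":0,"tz":0,"yaw":0,"grip":0.6},{"tx":0,"ty":0,"tz":0,"yaw":0,"grip":0.6}]}}

```text
time_s: 55.4
tool_pos: [0.5222, -0.2834, 0.0768]
orientation: [0.0, 0.726, 0.688, 0.0]
ft_force: [-0.1, -0.2, -0.5]
gripper_width: 0.0512
finger_force: 0.0
```

>>> {"name": "carry_out", "arguments": {"deltas": [{"tx":0,"ty":0,"tz":-0.02,"yaw":0,"grip":0.6},{"tx":0,"ty":0,"tz":-0.04,"yaw":0,"grip":0.6},{"tx":0,"ty":0,"tz":-0.05,"yaw":0,"grip":0.6},{"tx":0,"ty":0,"tz":-0.05,"yaw":0,"grip":0.6},{"tx":0,"ty":0,"tz":0,"yaw":0,"grip":0.6}]}}

```text
time_s: 56.02
tool_pos: [0.5235, -0.2842, 0.2422]
orientation: [0.004, 0.726, 0.688, 0.001]
ft_force: [0.5, -0.4, -1.3]
gripper_width: 0.0511
finger_force: 0.0
```

```bash
python3 -c "
from h import *
plan(.522,-.283,.25,-.054)
from plant import get_image
a=get_image('wrist');b=get_image('side')[140:380,200:480]
b=cv2.resize(b,(400,343));a=cv2.resize(a,(400,300));cv2.imwrite('pics/f.png',np.hstack([a,b[:300]]))"
```

```text
t 56.02 pos [ 0.5235 -0.2842  0.2422] psi -0.054 tx 0.0012 ty -0.0016 tz -0.0078 yaw 0.0 F [ 0.5 -0.4 -1.3] M [ 0.066 -0.017  0.015] w 0.0511
```

View pics/f.png

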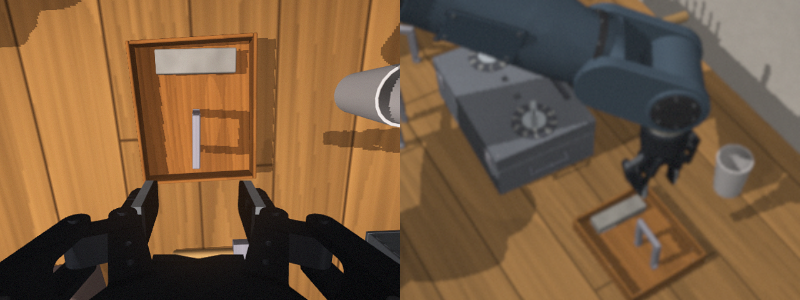

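The shackle stands in the tray at about (196,140) in the left picture, clear of the whetstone at (195,60). The gripper is above it and touching nothing. Handing in.

```bash
python3 -c "
from plant import job_done
print(job_done())"
```

```text
the job is handed in; nothing more can be done
None
```

Both dials caught (left at about 3.3, right at about 6.75), the shackle lifted out without resistance and now stands in the tray; the job was handed in at 56 s. I first turned the left dial past its catch to about 3.9 before finding it on the way back. The highest torque read was about 0.21 N m, under the 0.25 forcing limit.

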